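Load the edging-wheel spindle into its vee cradle

ROBOT

A 7-joint arm with a two-finger parallel gripper is mounted at the origin on a cart in front of the work surface, level with it; the furniture and walls round the work are solid. World frame = base frame: x ahead of the robot, y to its left, z up, the work surface at z = 0. Lengths are in m, angles in rad, forces in N, time in s.
With the tool pointing down it reaches from about 0.425 to 0.875 m from the base axis. Payload 8.4 kg.
Tool frame: the origin (TCP) lies midway between the tips of the shut fingers; the grasp point (between the pads) lies 19 mm behind it; z points along the fingers, y is the direction in which the jaws open and shut (so a half turn about z gives the same grasp; the last joint's range is limited). The gripper opens to 87 mm and grips with 3 to 60 N. Pads are 19 mm wide; open, the fingers measure 117 mm over their backs; the gripper's body (75 mm by 190 mm) begins 51 mm behind the grasp point.
Start: joints at [-0.099, 0.333, 0.04, 1.465, -0.013, 1.343, -0.059], TCP at [0.65, -0, 0.223] pointing down, gripper open.
Joint ranges: [-2.58, 2.58], [-0.38, 2.09], [-1.3, 1.39], [0.25, 2.4], [-1.5, 4.64], [0.08, 2.09], [-2.65, 2.65]. Speed limits (rad/s): [2.22, 2.22, 2.79, 2.79, 3.14, 3.14, 3.14].

INTERFACE

Orientations are given as [roll, pitch, yaw] about the fixed x, y, z axes, in that order (R = Rz(yaw) Ry(pitch) Rx(roll)).
In Python, from rig import arm gives the robot as it stands.
- The arm moves only by the tool play_rows, never from a script. Its argument "plan" is a list of rows, each a list of 7 numbers: the finger opening in cm, from 0 to 8.7, then the shift along the world's x, y, z in cm, then the turn, a rotation vector about the world's x, y, z in rad. In form: [[claw, tx, ty, tz, rx, ry, rz], ...]. A call has exactly 8 rows; each row shifts and turns the commanded pose from where the row before left it; what a row does not reach is not made up. A row lasts 1/12 s, in which the tool goes at most 41.7 mm and 7.16 degrees, less where a joint would pass 70% of its speed; a pose out of reach is approached as far as the arm can. A call with a gripper value outside its range is refused whole. The fingers move at their own pace and stop on an object; the grip force is fixed at half the most. Time passes only in rows, so rows that do not move let the fingers close, or fill a call up. It gives the time, the measured TCP pose, the force and the opening at its end, in the units of the state.
- arm.read_state(): the state, without advancing time (a new reading comes with each control period).
- arm.capture(name): name is "scene" or "side" or "wrist"; returns a dict with "frame" (480x640x3 uint8, red, green, blue), "range_z" (480x640 float32, m along the optical axis (not along the pixel's ray), 0 where there is no reading), "fx", "fy", "cx", "cy" (pixels), "T" (4x4, takes a point from camera to world coordinates). Camera axes: x right, y up, looking along -z (the intrinsics and any distortion apply to the point x, -y, -z); pixel columns grow to the right and rows downward; lengths in m; the calibration is good to about 2 mm. The wrist camera is an equidistant fisheye: a pixel r from the principal point sees the ray r / f radians off the axis. A picture is of the moment at which its call begins.
- arm.close_job(): hands the job in, once; it reports no verdict.
Trained networks look in the newest picture that a camera, given by its name, has taken for a name from the list of things; names that differ only in an ending like _2 or _b are one class to them, and where a whole thing is asked for, a point or a joint stands for the part that bears it (a point fixed in the world has none). Each returns a list of dicts, best first, with "conf" (0 to 1); they miss things now and then, are a little off and sometimes report something else, mostly with a low value. They report only what shows in the picture. A call takes as long as a camera call.
- arm.look_for(camera, thing): "at" ([column, row] in pixels, amid what is visible of it).
- arm.cut_out(camera, thing): "pixels" (480x640 bool, what is visible of it) and "at" ([column, row] in pixels, amid what is visible of it).
The state is a dict: "t": time; "joint_pos": joint angles; "joint_velocities": joint speeds; "tau": joint torques, N m; "tool_pos": TCP position; "orientation": TCP orientation; "contact_force": force on the tool from outside, world axes, zero at the start; "moment": the same for the moment, N m; "gripper_width": finger opening in m.
Only numpy, scipy, OpenCV 4.12 (cv2) and the standard library are available. Lean on these libraries where they do the work, as an engineer would, in place of code of your own. Each camera call takes 0.05 s, during which the arm holds its last target.

TASK

Lift the grinding-wheel spindle off its wooden rest by its balance point and carry it level to the steel vee cradle. Push its tail back against the spring plate so that it goes down into both vees with its collar behind the head block, and only then let go, so that the spring holds the collar against the block. Last, swing the keeper fully down over the shaft's tail; leave the packet of screws where it lies.

Things in the scene. Friction and masses are not known exactly. Their poses are not given: they have to be found in the camera images.
- spindle: Steel spindle, 0.7 kg, 246 mm long, lying level; 12 mm shaft along its x axis, x from wheel to tail (it may be rolled about x). Origin on the axis at the collar face that looks to the wheel. Along x in mm: nut -52, dark wheel (56 dia) -46 to -28, flange (26 dia) to -22, bare to 0, collar (22 dia) 0 to 5, bare to 134, grooved pulley (32 dia) to 150, bare tail to the domed end at 194.
- spindle_balance (a point): The spindle's balance point: on the shaft's axis, 24 mm from the spindle's origin towards the tail, on the bare shaft between collar and pulley. Because of the heavy wheel it lies far from mid-length; gripped elsewhere the spindle droops.
- rest: Fixed wooden rest: base 150 x 66 x 10 mm and two upright boards 10 mm thick, 44 mm wide, 66 mm high with open vee notches. Origin on the bench within 2 mm of below the spindle's origin, x along the spindle; boards at x = -16 to -6 and 96 to 106 mm. In it the spindle's axis lies 60 mm above the bench.
- cradle: Fixed grey cradle, base 250 x 72 x 10 mm (x -16 to 234). Origin on the bench below the stop face; x from head block to tail block (the spindle's x must point the same way), y to the keeper's hinge side. Two steel blocks 12 mm thick, 48 wide, 69 high, with open 90 degree vees (mouth 35 mm): head block x = -12 to 0, tail block x = 164 to 176 mm.
- home (a point): Where the spindle's origin lies when home: (0, 0, 60) mm in the cradle's frame, at the head block's stop face, on which the collar bears. Collar and flange pass down on either side of the head block only with the spindle's origin 1 to 9 mm from here along the cradle's +x; raised 21 mm or more above home, the collar clears the block's top.
- plate_face (a point): On the face of the spring plate, 60 mm above the bench: at (190, 0, 60) mm in the cradle's frame when free. Upright smooth steel plate behind the tail block, 36 mm wide, 36 to 99 mm above the bench. The spindle's domed tail end meets the free plate with the spindle's origin at x = -4 mm in the cradle's frame, with the shaft's axis up to 90 mm above the bench.
- spring_plate (a joint): Travel of the spring plate, m: 0 free, grows as it is pushed back along the cradle's +x, at most 0.012. 1 N starts it, then 0.8 N per mm: 4 N with the spindle home (travel 0.004), 7.5 N at 0.008, 11 N at its stop. Vees and plate are smooth and oiled: once the spindle, its collar behind the head block, is let go, the spring slides it home.
- keeper (a joint): Angle of the keeper, rad: steel strap 10.5 x 6 mm, 64 mm long, hinged beside the tail block, with a black knob 12 mm wide on its outer face. 0 = lying shut over the tail of the shaft; grows as it swings up and back to the hinge side; 1.57 upright, 2.05 fully back. Its hinge is stiff: it stays where it is left; about 1 N at the knob moves it.
- keeper_hinge (a point): Axis of the keeper's hinge at the middle of the strap, at (170, 24, 72) mm in the cradle's frame; the hinge axis runs along the cradle's x. Shut, the strap runs from here to -y, its upper face 75 mm above the bench.
- keeper_knob (a point): Centre of the top of the keeper's knob, 56 mm along the strap from the hinge axis and 15 mm out from the strap's middle plane. Shut, it is at (170, -32, 87) mm in the cradle's frame.
- packet: Loose small yellow card packet of screws lying on the bench between rest and cradle, 30 x 54 x 12 mm; not to be disturbed.

How it is judged:
By the outcome, as a careful person would: the job done as asked, in the order asked, and still so for the second after the job is handed in, with the robot touching nothing.
It also fails if it takes over 50 s, if anything falls off the work surface, if the arm or the gripper's body presses on something with over 40 N, if the wrist force passes 120 N, or if a joint passes its speed limit or range.

## Working session

There is one attempt and no reset: what is moved stays moved. The work goes in short steps, Python scripts to look and compute and a tool call to move; the robot and the scene stay as the last step left them, time stands still between calls to the robot, and variables do not carry over. Pictures are saved under pics/ and viewed, and the job is handed in when it is done.

Besides the shell and the picture viewer there is one more tool, called by a JSON object that holds its "op" and its "data". play_rows: Moves the arm, as the interface text tells. Its arguments: {"type":"object","properties":{"plan":{"type":"array","items":{"type":"array","items":{"type":"number"}}}},"required":["plan"]}

```bash
ls; mkdir -p pics; cat > h.py <<'E'
import numpy as np, cv2
from rig import arm
def save(c,n): cv2.imwrite(f'pics/{n}.png',cv2.cvtColor(c['frame'],cv2.COLOR_RGB2BGR))
def cloud(c):
    z=c['range_z']; v,u=np.mgrid[0:480,0:640]
    x=(u-c['cx'])/c['fx']*z; y=(v-c['cy'])/c['fy']*z
    P=np.stack([x,-y,-z,np.ones_like(z)],-1)@np.array(c['T']).T
    P=P[...,:3]; P[z<=0]=np.nan
    return P
E
python3 - <<'E'
from h import *
s=arm.read_state(); print(s['t'],s['tool_pos'],s['orientation'])
for n in ['scene','side','wrist']:
    c=arm.capture(n); save(c,n+'0'); np.savez(f'{n}0.npz',**c)
    print(n,c['fx'],c['cx'],c['cy'],np.round(c['T'],3).tolist(), [k for k in c])
E
```

```text
pics
0.0 [ 6.49524800e-01 -2.44582897e-05  2.21644490e-01] [-3.13994803e+00  1.05077868e-04  1.57077863e+00]
scene 457.9757592400859 327.67134737121944 251.54926345518223 [[-0.761, 0.321, -0.563, 0.004], [-0.648, -0.345, 0.679, 0.615], [0.024, 0.882, 0.471, 0.501], [0.0, 0.0, 0.0, 1.0]] ['frame', 'range_z', 'fx', 'fy', 'cx', 'cy', 'T']
side 544.6295280796475 320.3257762693196 241.03224086537713 [[-0.993, 0.036, -0.109, 0.37], [-0.113, -0.48, 0.87, 0.859], [-0.022, 0.876, 0.481, 0.529], [0.0, 0.0, 0.0, 1.0]] ['frame', 'range_z', 'fx', 'fy', 'cx', 'cy', 'T']
wrist 371.64829954431775 320.0616956312683 238.45699721329302 [[1.0, -0.001, 0.001, 0.649], [0.0, 0.967, 0.254, 0.068], [-0.001, -0.254, 0.967, 0.383], [0.0, 0.0, 0.0, 1.0]] ['frame', 'range_z', 'fx', 'fy', 'cx', 'cy', 'T']
```

View pics/scene0.png

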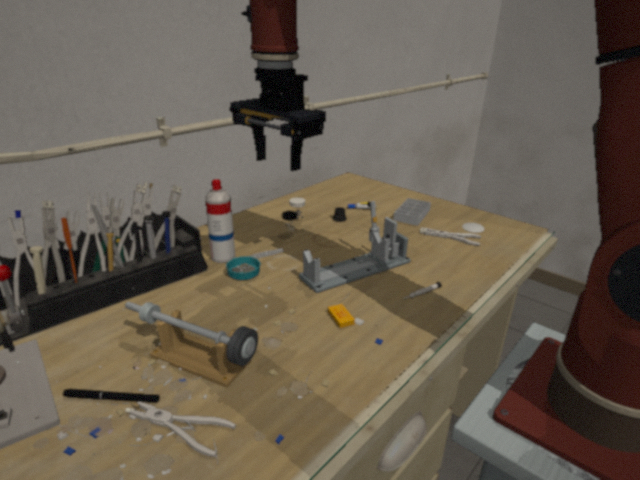

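View pics/side0.png

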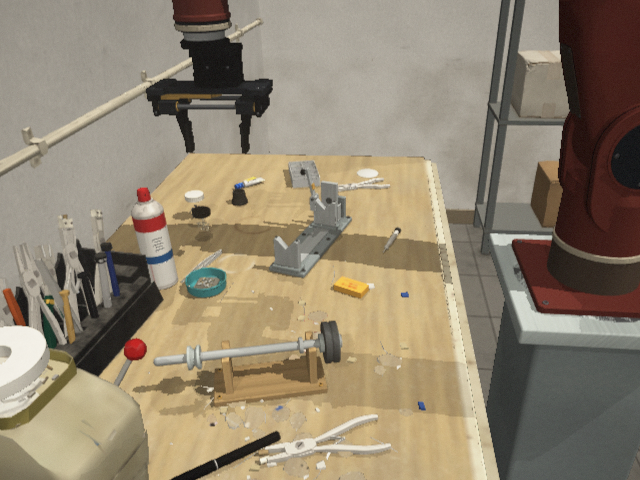

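View pics/wrist0.png

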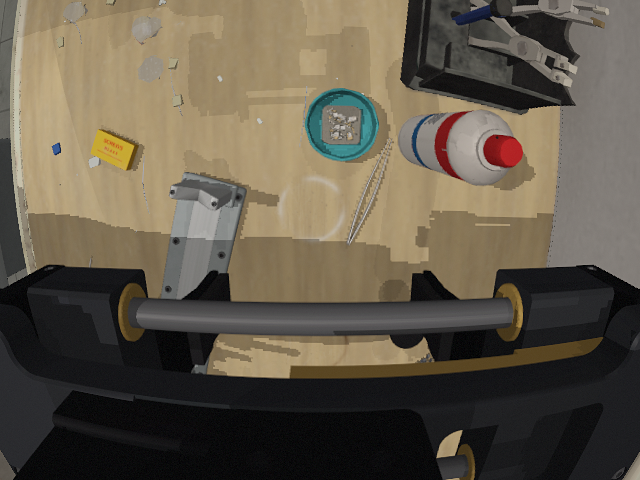

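The spindle lies lower left with its wheel toward the robot. The cradle is mid-bench, with its tail block and keeper on the far (-y) side, and the packet lies between them. Next I'll measure poses from the depth.

```bash
cat > seg.py <<'E'
from h import *
out={}
for cam in ['scene','side']:
    c=arm.capture(cam); P=cloud(c)
    for th in ['spindle','cradle','rest','keeper','packet','spring_plate','keeper_knob']:
        r=arm.cut_out(cam,th)
        print(cam,th,[(round(x['conf'],2),np.round(x['at']).tolist(),int(x['pixels'].sum())) for x in r[:3]])
        if r and r[0]['conf']>.3:
            m=r[0]['pixels']; Q=P[m]; Q=Q[~np.isnan(Q[:,0])]
            out[cam+'_'+th]=Q
            if len(Q): print('   ',np.round(np.percentile(Q,[1,50,99],axis=0),4).tolist())
np.savez('seg.npz',**out)
E
python3 seg.py
```

```text
scene spindle [(0.56, [225.0, 333.0], 2151)]
    [[0.4184, 0.2583, 0.0004], [0.4675, 0.3068, 0.0652], [0.6695, 0.349, 0.0879]]
scene cradle [(0.87, [369.0, 261.0], 3399)]
    [[0.4433, -0.1969, 0.003], [0.4977, -0.1104, 0.0163], [0.5592, 0.0385, 0.1214]]
scene rest [(0.94, [195.0, 355.0], 3195), (0.59, [220.0, 334.0], 2240)]
    [[0.4369, 0.2795, 0.0018], [0.5214, 0.3177, 0.0108], [0.5773, 0.356, 0.0662]]
scene keeper [(0.67, [374.0, 215.0], 207)]
    [[0.506, -0.4338, -0.0003], [0.5179, -0.1537, 0.0991], [0.7178, -0.1466, 0.1349]]
scene packet [(0.74, [339.0, 312.0], 434)]
    [[0.3897, 0.0509, 0.0003], [0.4151, 0.0771, 0.012], [0.4514, 0.0961, 0.0144]]
scene spring_plate [(0.67, [390.0, 231.0], 389)]
    [[0.4571, -0.1726, 0.0219], [0.4702, -0.1636, 0.0681], [0.497, -0.1432, 0.1012]]
scene keeper_knob [(0.46, [373.0, 212.0], 178)]
    [[0.5048, -0.3335, 0.0011], [0.5156, -0.1527, 0.1028], [0.6297, -0.1449, 0.1348]]
side spindle [(0.87, [276.0, 351.0], 2629), (0.25, [330.0, 200.0], 486)]
    [[0.4172, 0.2226, -0.0015], [0.5041, 0.3139, 0.0634], [0.65, 0.3521, 0.0864]]
side cradle [(0.74, [318.0, 238.0], 3744), (0.33, [311.0, 180.0], 145)]
    [[0.4427, -0.1921, -0.0008], [0.5013, -0.1019, 0.0188], [0.5656, 0.0415, 0.1234]]
side rest [(0.56, [266.0, 381.0], 4525)]
    [[0.4386, 0.2715, 0.0004], [0.5132, 0.3187, 0.0089], [0.586, 0.3588, 0.065]]
side keeper [(0.61, [310.0, 183.0], 189)]
    [[0.5035, -0.4018, -0.0027], [0.5165, -0.1504, 0.1031], [0.5612, -0.1443, 0.1321]]
side packet [(0.93, [352.0, 289.0], 478)]
    [[0.3892, 0.0551, -0.0003], [0.4164, 0.081, 0.0103], [0.445, 0.0995, 0.0128]]
side spring_plate [(0.74, [312.0, 179.0], 174), (0.73, [330.0, 195.0], 429)]
    [[0.5051, -0.413, 0.0125], [0.5166, -0.1502, 0.1073], [0.563, -0.1446, 0.1328]]
side keeper_knob [(0.67, [312.0, 182.0], 192)]
    [[0.504, -0.4075, -0.0028], [0.5167, -0.1507, 0.1021], [0.5612, -0.1446, 0.1327]]
```

```bash
cat > fit.py <<'E'
from h import *
from scipy.optimize import least_squares
def box(p,lo,hi):
    c=(np.array(lo)+hi)/2; h=(np.array(hi)-lo)/2
    q=np.abs(p-c)-h
    return np.linalg.norm(np.maximum(q,0),axis=1)+np.minimum(q.max(1),0)
def block(p,lo,hi,top=69,va=60-12/2*2**.5+0):
    d=box(p,lo,hi)
    # vee: notch mouth 35 -> depth 17.5 => apex z=top-17.5
    a=top-17.5
    v=(a+np.abs(p[:,1])-p[:,2])/2**.5   # negative inside notch
    return np.maximum(d,-v)
def sdf_cradle(p):  # mm
    return np.minimum.reduce([box(p,[-16,-36,0],[234,36,10]),block(p,[-12,-24,0],[0,24,69]),block(p,[164,-24,0],[176,24,69]),box(p,[190,-18,36],[193,18,99])])
segs=[(-52,-46,7),(-46,-28,28),(-28,-22,13),(-22,0,6),(0,5,11),(5,134,6),(134,150,16),(150,194,6)]
def sdf_sp(p):
    r=np.hypot(p[:,1],p[:,2]); D=[]
    for a,b,R in segs:
        q=np.stack([np.maximum(a-p[:,0],p[:,0]-b),r-R],1)
        D.append(np.linalg.norm(np.maximum(q,0),axis=1)+np.minimum(q.max(1),0))
    return np.minimum.reduce(D)
def loc(P,x,y,yaw,z=0):
    c,s=np.cos(yaw),np.sin(yaw); d=(P-[x,y,z])*1000
    return np.stack([c*d[:,0]+s*d[:,1],-s*d[:,0]+c*d[:,1],d[:,2]],1)
def fit(P,sdf,x0,z0=0,tol=25,reach=15):
    x0=np.array(x0,float)
    for it in range(4):
        L=loc(P,x0[0],x0[1],x0[2],z0+x0[3]); Q=P[np.abs(sdf(L))<tol]
        f=lambda v: sdf(loc(Q,v[0],v[1],v[2],z0+v[3]))
        r=least_squares(f,x0,loss='soft_l1',f_scale=1.0,x_scale=[.01,.01,.1,.01]); x0=r.x; tol=max(6,tol*.5)
    return x0,len(Q),np.median(np.abs(f(x0)))
if __name__=='__main__':
    S=np.load('seg.npz')
    for cams in (['scene'],['side'],['scene','side']):
        clouds=[]
        for n in cams:
            P=cloud(dict(np.load(n+'0.npz'))).reshape(-1,3); clouds.append(P[~np.isnan(P[:,0])])
        P=np.concatenate(clouds)
        def reg(lo,hi): return P[((P>lo)&(P<hi)).all(1)]
        C=reg([.40,-.24,.004],[.60,.07,.105])
        best=min((fit(C,sdf_cradle,[.53,.02,y,0]) for y in (-1.3,-1.6,-1.9)),key=lambda r:-r[1])
        print(cams,'cradle',np.round(best[0],4),best[1:])
        Q=reg([.38,.22,.028],[.70,.38,.11])
        best=fit(Q,sdf_sp,[.47,.31,0,0],z0=.06); print('spindle',np.round(best[0],4),best[1:])
E
python3 fit.py
```

```text
['scene'] cradle [ 5.3610e-01  1.7700e-02 -1.8624e+00  1.1000e-03] (2974, np.float64(0.812772555712022))
spindle [4.696e-01 2.960e-01 2.642e-01 1.000e-04] (2100, np.float64(0.5877212774562768))
['side'] cradle [ 5.3410e-01  1.9600e-02 -1.8631e+00 -7.0000e-04] (3207, np.float64(0.9423273592858052))
spindle [ 0.468   0.2977  0.265  -0.0014] (2582, np.float64(0.6496195593691434))
['scene', 'side'] cradle [ 5.3520e-01  1.8700e-02 -1.8623e+00  3.0000e-04] (6189, np.float64(1.1138339713398615))
spindle [ 0.4689  0.2973  0.2658 -0.0009] (4689, np.float64(0.8562688307144866))
```

```bash
python3 - <<'E'
from h import *
P=np.concatenate([cloud(dict(np.load(n+'0.npz'))).reshape(-1,3) for n in('scene','side')])
P=P[~np.isnan(P[:,0])]
m=(P[:,2]>.06)&(P[:,2]<.45)&(P[:,0]>.25)&(P[:,0]<.95)&(P[:,1]>-.3)&(P[:,1]<.65)
Q=P[m]
xs=np.arange(.25,.95,.05); ys=np.arange(-.3,.65,.05)
print('x->',np.round(xs,2))
for y in ys[::-1]:
    r=[]
    for x in xs:
        k=(Q[:,0]>=x)&(Q[:,0]<x+.05)&(Q[:,1]>=y)&(Q[:,1]<y+.05)
        r.append(f"{int(1000*np.percentile(Q[k,2],98)):4d}" if k.sum()>3 else '   .')
    print(f"{y:5.2f}",*r)
E
```

```text
x-> [0.25 0.3  0.35 0.4  0.45 0.5  0.55 0.6  0.65 0.7  0.75 0.8  0.85 0.9 ]
 0.60    .    .    .    .    .    .  207  228  179    .    .    .    .    .
 0.55    .    .    .    .    .    .  210  245  245    .    .    .    .    .
 0.50    .    .    .    .    .    .  230  245  245    .    .    .    .    .
 0.45    .    .    .    .    .    .    .  142    .    .    .   80    .    .
 0.40    .    .    .    .    .    .    .    .    .    .  138  182  189  184
 0.35    .    .    .    .    .    .    .   67   64    .    .  185  191  353
 0.30    .    .    .   84   69   66   74   75   66    .  172  176  161  443
 0.25    .    .    .   88   70    .    .    .    .    .  150  186  174  444
 0.20    .    .    .    .    .    .    .    .    .    .  145  185  103  444
 0.15    .    .    .    .    .    .    .    .    .    .  135  182  103  442
 0.10    .    .    .    .    .    .    .    .    .   97   93  167  101  440
 0.05    .    .    .    .    .    .    .    .    .  153  178    .    .  437
-0.00    .    .    .    .    .   70  376  447  446  334    .    .    .  444
-0.05    .    .    .    .    .    .  383  446  332  335    .    .    .  443
-0.10    .    .    .    .    .    .    .    .    .    .    .    .    .  444
-0.15    .    .    .    .   70  126    .    .    .    .    .    .    .  443
-0.20    .    .    .    .  100  133    .    .    .    .   60    .    .  441
-0.25    .    .    .    .    .    .    .    .    .    .    .    .    .  433
-0.30    .    .    .    .    .    .    .    .    .    .    .    .    .  428
```

{"op": "play_rows", "data": {"plan": [[8.7, -1.0, 1.9, 0, 0, 0, 0.115], [8.7, -1.0, 1.9, 0, 0, 0, 0.115], [8.7, -1.0, 1.9, 0, 0, 0, 0.115], [8.7, -1.0, 1.9, 0, 0, 0, 0.115], [8.7, -1.0, 1.9, 0, 0, 0, 0.115], [8.7, -1.0, 1.9, 0, 0, 0, 0.115], [8.7, -1.0, 1.9, 0, 0, 0, 0.115], [8.7, -1.0, 1.9, 0, 0, 0, 0.115]]}}

```text
t: 1.62
tool_pos: [0.5694, 0.1528, 0.2227]
orientation: [3.141, 0.0, 2.496]
contact_force: [0.4, -0.0, -0.4]
gripper_width: 0.0873
```

{"op": "play_rows", "data": {"plan": [[8.7, -1.0, 1.9, 0, 0, 0, 0.115], [8.7, -1.0, 1.9, 0, 0, 0, 0.115], [8.7, -1.0, 1.9, 0, 0, 0, 0.115], [8.7, -1.0, 1.9, 0, 0, 0, 0.115], [8.7, -1.0, 1.9, 0, 0, 0, 0.115], [8.7, -1.0, 1.9, 0, 0, 0, 0.115], [8.7, -1.0, 1.9, 0, 0, 0, 0.115], [8.7, 0, 0, 0, 0, 0, 0]]}}

```text
t: 2.28
tool_pos: [0.4971, 0.2898, 0.2228]
orientation: [3.139, -0.0, -2.974]
contact_force: [-0.6, 0.2, 0.9]
gripper_width: 0.087
```

```bash
cat > st.py <<'E'
from h import *
s=arm.read_state(); print(round(s['t'],2),np.round(s['tool_pos'],4),np.round(s['orientation'],4),'F',np.round(s['contact_force'],1),'w',round(s['gripper_width'],4),'q',np.round(s['joint_pos'],2))
E
cat >> st.py <<'E'
import sys
if len(sys.argv)>1:
    for a in sys.argv[2:]:
        c=arm.capture(a); save(c,a+sys.argv[1]); np.savez(f'{a}{sys.argv[1]}.npz',**c)
E
python3 st.py 1 wrist scene side; sed -i "s/(n+'0.npz')/(n+sys.argv[1]+'.npz')/; s/^from scipy/import sys\nfrom scipy/" fit.py; python3 fit.py 1
```

```text
2.28 [0.4971 0.2898 0.2228] [ 3.1393e+00 -3.0000e-04 -2.9744e+00] F [-0.6  0.2  0.9] w 0.087 q [-0.3   0.2  -0.35  1.64  0.07  1.31  1.08]
['scene'] cradle [ 5.361e-01  1.770e-02 -1.862e+00  1.200e-03] (2968, np.float64(0.8145582781181782))
spindle [4.696e-01 2.960e-01 2.652e-01 1.000e-04] (2099, np.float64(0.5867620308199086))
['side'] cradle [ 5.3410e-01  1.9500e-02 -1.8634e+00 -7.0000e-04] (3076, np.float64(0.9386661629019724))
spindle [ 0.4681  0.2977  0.2644 -0.0014] (2578, np.float64(0.6604769860528972))
['scene', 'side'] cradle [ 5.3530e-01  1.8700e-02 -1.8627e+00  4.0000e-04] (6047, np.float64(1.0895346677811784))
spindle [ 0.4689  0.2973  0.2656 -0.0009] (4687, np.float64(0.8696154688404327))
```

View pics/wrist1.png

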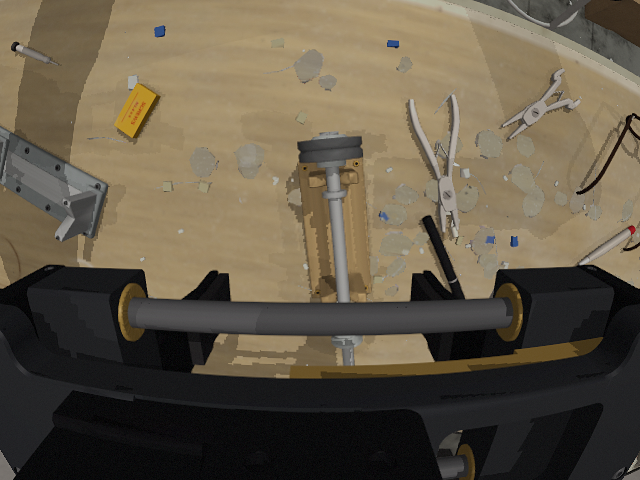

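The wrist view is centred on the rest, with the spindle running from (330,150) to (348,360). I'll cross-check the pose with the wrist fisheye depth.

```bash
cat >> h.py <<'E'
def fcloud(c):
    z=c['range_z']; v,u=np.mgrid[0:480,0:640]
    a=(u-c['cx'])/c['fx']; b=(v-c['cy'])/c['fy']; th=np.hypot(a,b)+1e-9
    k=np.tan(np.minimum(th,1.4))/th
    P=np.stack([a*k*z,-b*k*z,-z,np.ones_like(z)],-1)@np.array(c['T']).T
    P=P[...,:3]; P[z<=0]=np.nan
    return P
E
cat > wf.py <<'E'
from fit import *
P=fcloud(dict(np.load(sys.argv[1]+'.npz'))).reshape(-1,3);P=P[~np.isnan(P[:,0])]
Q=P[((P>[.38,.22,.028])&(P<[.70,.38,.10])).all(1)]
print(len(Q),fit(Q,sdf_sp,[.469,.297,.265,0],z0=.06))
E
python3 wf.py wrist1
```

```text
5426 (array([ 0.46659973,  0.29605951,  0.26532236, -0.00094155]), 4514, np.float64(0.5104212191952566))
```

```bash
python3 st.py
```

```text
2.43 [0.5002 0.2846 0.2226] [-3.1411e+00  2.0000e-04 -2.9889e+00] F [-0.2 -1.1 -0.9] w 0.0868 q [-0.3   0.2  -0.34  1.64  0.07  1.31  1.07]
```

{"op": "play_rows", "data": {"plan": [[8.7, -0.3, 0.6, 0, 0, 0, 0.035], [8.7, -0.3, 0.6, -1.2, 0, 0, 0.04], [8.7, -0.2, 0.4, -2.0, 0, 0, 0.025], [8.7, -0.09, 0.23, -2.4, 0, 0, 0.0123], [8.7, 0, 0, -2.4, 0, 0, 0], [8.7, 0, 0, -1.5, 0, 0, 0], [8.7, 0, 0, -0.5, 0, 0, 0], [8.7, 0, 0, 0, 0, 0, 0]]}}

```text
t: 3.1
tool_pos: [0.4901, 0.3027, 0.1206]
orientation: [-3.141, -0.003, -2.874]
contact_force: [0.3, 0.2, 0.4]
gripper_width: 0.0867
```

```bash
python3 st.py 2 wrist; python3 wf.py wrist2
```

```text
3.1 [0.4901 0.3027 0.1206] [-3.1409e+00 -3.0000e-03 -2.8742e+00] F [0.3 0.2 0.4] w 0.0867 q [-0.32  0.29 -0.36  1.76  0.11  1.12  1.12]
9246 (array([ 0.46658297,  0.29600951,  0.26370183, -0.0009202 ]), 7368, np.float64(0.46420923044448514))
```

View pics/wrist2.png

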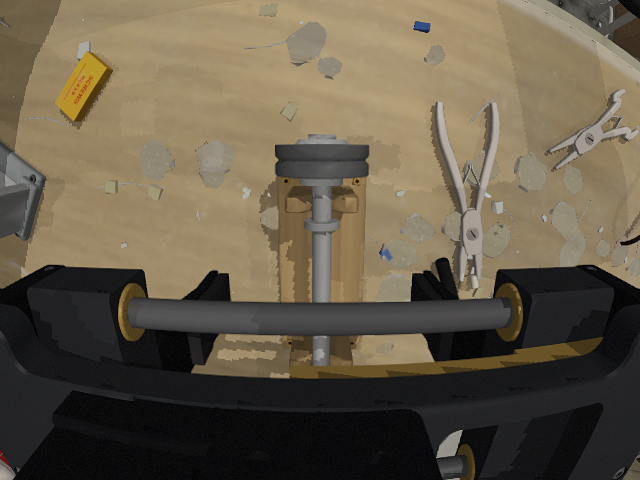

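{"op": "play_rows", "data": {"plan": [[8.7, 0, 0, -1.2, 0, 0, 0], [8.7, 0, 0, -1.8, 0, 0, 0], [8.7, 0, 0, -1.8, 0, 0, 0], [8.7, 0, 0, -1.5, 0, 0, 0], [8.7, 0, 0, -1.0, 0, 0, 0], [8.7, 0, 0, -0.6, 0, 0, 0], [8.7, 0, 0, 0, 0, 0, 0], [8.7, 0, 0, 0, 0, 0, 0]]}}

```text
t: 3.82
tool_pos: [0.4914, 0.3036, 0.044]
orientation: [3.141, 0.001, -2.875]
contact_force: [1.2, 0.5, 0.9]
gripper_width: 0.0868
```

```bash
python3 st.py
```

```text
3.82 [0.4914 0.3036 0.044 ] [ 3.1414e+00  6.0000e-04 -2.8750e+00] F [1.2 0.5 0.9] w 0.0868 q [-0.34  0.37 -0.35  1.82  0.15  0.97  1.09]
```

{"op": "play_rows", "data": {"plan": [[8.7, 0, 0, -0.3, 0, 0, 0], [6, 0, 0, 0, 0, 0, 0], [4, 0, 0, 0, 0, 0, 0], [2.5, 0, 0, 0, 0, 0, 0], [1.5, 0, 0, 0, 0, 0, 0], [1.0, 0, 0, 0, 0, 0, 0], [0.5, 0, 0, 0, 0, 0, 0], [0, 0, 0, 0, 0, 0, 0]]}}

```text
t: 4.48
tool_pos: [0.4911, 0.3033, 0.0406]
orientation: [-3.142, 0.0, -2.875]
contact_force: [-0.5, -0.2, 1.1]
gripper_width: 0.0482
```

{"op": "play_rows", "data": {"plan": [[0, 0, 0, 0, 0, 0, 0], [0, 0, 0, 0, 0, 0, 0], [0, 0, 0, 0, 0, 0, 0], [0, 0, 0, 0, 0, 0, 0], [0, 0, 0, 0, 0, 0, 0], [0, 0, 0, 0, 0, 0, 0], [0, 0, 0, 0, 0, 0, 0], [0, 0, 0, 0, 0, 0, 0]]}}

```text
t: 5.15
tool_pos: [0.491, 0.3036, 0.0406]
orientation: [3.141, 0.0, -2.875]
contact_force: [1.3, 2.2, -1.7]
gripper_width: 0.011
```

```bash
python3 st.py 3 side; python3 - <<'E'
from h import *; print(arm.read_state()['moment'])
E
```

```text
5.15 [0.491  0.3036 0.0406] [ 3.1413e+00  1.0000e-04 -2.8748e+00] F [ 1.3  2.2 -1.7] w 0.011 q [-0.34  0.38 -0.35  1.82  0.15  0.97  1.09]
[0.57423165 0.02379882 0.00165666]
```

View pics/side3.png

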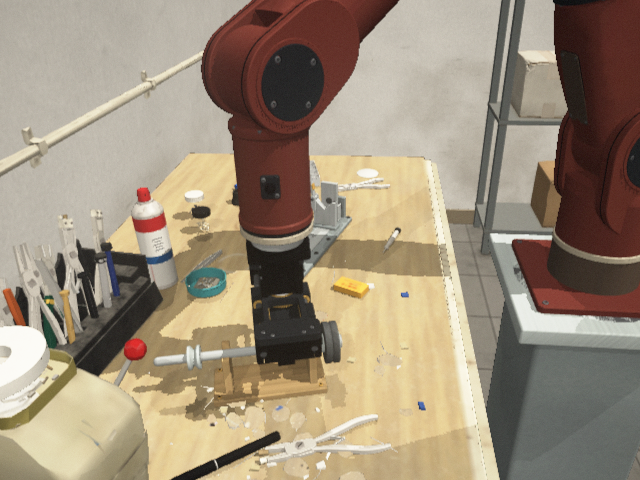

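The gripper stands over the shaft between collar and pulley, at about (290,345). The jaws have stopped at 11 mm, so I'll lift gently.

{"op": "play_rows", "data": {"plan": [[0, 0, 0, 0.2, 0, 0, 0], [0, 0, 0, 0.4, 0, 0, 0], [0, 0, 0, 0.7, 0, 0, 0], [0, 0, 0, 1.0, 0, 0, 0], [0, 0, 0, 1.0, 0, 0, 0], [0, 0, 0, 0.7, 0, 0, 0], [0, 0, 0, 0, 0, 0, 0], [0, 0, 0, 0, 0, 0, 0]]}}

```text
t: 5.87
tool_pos: [0.4915, 0.3035, 0.0814]
orientation: [3.141, 0.002, -2.875]
contact_force: [0.0, 0.4, -7.5]
gripper_width: 0.011
```

```bash
python3 st.py 4 wrist side scene; cat > lev.py <<'E'
# spindle pose in TOOL-relative terms: fit origin, yaw, pitch
from fit import *
tag=sys.argv[1]; cams=sys.argv[2].split(','); x0=eval(sys.argv[3])  # x,y,z,yaw,pitch(up positive toward tail)
for cam in cams+['all']:
  Ps=[]
  for n in (cams if cam=='all' else [cam]):
    c=dict(np.load(n+tag+'.npz')); P=(fcloud if n=='wrist' else cloud)(c).reshape(-1,3); Ps.append(P[~np.isnan(P[:,0])])
  P=np.concatenate(Ps)
  def L(P,v):
    x=loc(P,v[0],v[1],v[3],v[2]); c,s=np.cos(v[4]),np.sin(v[4])
    return np.stack([c*x[:,0]+s*x[:,2],x[:,1],-s*x[:,0]+c*x[:,2]],1)
  v=np.array(x0,float); tol=8
  for it in range(5):
    l=L(P,v)
    k=(np.abs(sdf_sp(l))<tol)&~((l[:,0]>9)&(l[:,0]<40))
    Q=P[k]; r=least_squares(lambda a: sdf_sp(L(Q,a)),v,loss='soft_l1',f_scale=1.,x_scale=[.01,.01,.01,.1,.1]); v=r.x; tol=max(4,tol*.7)
  print(cam,len(Q),np.round(v,4),'med',round(float(np.median(np.abs(r.fun))),2))
E
python3 lev.py 4 scene,side,wrist "[.4681,.2966,.1,.265,0]"
```

```text
5.87 [0.4915 0.3035 0.0814] [ 3.1413e+00  1.5000e-03 -2.8752e+00] F [ 0.   0.4 -7.5] w 0.011 q [-0.33  0.33 -0.36  1.79  0.13  1.04  1.1 ]
scene 1267 [0.4693 0.2954 0.0996 0.2643 0.0016] med 0.57
side 1924 [0.4682 0.2972 0.0985 0.2657 0.0005] med 0.62
wrist 12780 [0.4672 0.2959 0.0998 0.2645 0.0078] med 0.44
all 15968 [ 0.4676  0.2962  0.0995  0.2687 -0.0009] med 0.52
```

View pics/scene4.png

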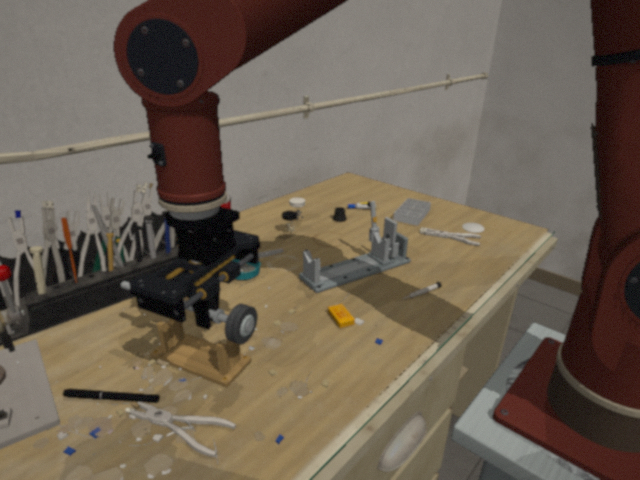

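The spindle is lifted and level, with a pitch of roughly 0 ± 0.008 rad and a weight of 7.5 N. The wheel shows at (240,322). Next I'll raise it and swing it to above the cradle.

{"op": "play_rows", "data": {"plan": [[0, 0, 0, 1.0, 0, 0, 0], [0, 0, 0, 1.5, 0, 0, 0], [0, 0.05, -0.4, 2.0, 0, 0, -0.03], [0, 0.1, -0.8, 2.0, 0, 0, -0.06], [0, 0.15, -1.2, 1.5, 0, 0, -0.09], [0, 0.2, -1.4, 1.0, 0, 0, -0.1], [0, 0.2, -1.4, 0.5, 0, 0, -0.1], [0, 0.2, -1.4, 0.5, 0, 0, -0.1]]}}

```text
t: 6.68
tool_pos: [0.5001, 0.2369, 0.1818]
orientation: [3.141, 0.001, 2.924]
contact_force: [0.5, 0.4, -7.4]
gripper_width: 0.011
```

{"op": "play_rows", "data": {"plan": [[0, 0.2, -1.5, 0, 0, 0, -0.11], [0, 0.2, -1.5, 0, 0, 0, -0.11], [0, 0.2, -1.5, 0, 0, 0, -0.11], [0, 0.2, -1.5, 0, 0, 0, -0.11], [0, 0.2, -1.5, 0, 0, 0, -0.11], [0, 0.2, -1.5, 0, 0, 0, -0.11], [0, 0.2, -1.5, 0, 0, 0, -0.11], [0, 0.2, -1.5, 0, 0, 0, -0.11]]}}

```text
t: 7.35
tool_pos: [0.5159, 0.1167, 0.181]
orientation: [-3.142, -0.0, 2.043]
contact_force: [0.4, 0.4, -7.9]
gripper_width: 0.011
```

{"op": "play_rows", "data": {"plan": [[0, 0.2, -1.6, 0, 0, 0, -0.11], [0, 0.2, -1.6, 0, 0, 0, -0.11], [0, 0.2, -1.6, 0, 0, 0, -0.11], [0, 0.2, -1.6, 0, 0, 0, -0.11], [0, 0.2, -1.6, 0, 0, 0, -0.11], [0, 0.2, -1.5, 0, 0, 0, -0.1], [0, 0.15, -1.0, 0, 0, 0, -0.07], [0, 0.11, -0.45, 0, 0, 0, -0.048]]}}

```text
t: 8.02
tool_pos: [0.5306, 0.0058, 0.1809]
orientation: [-3.142, 0.001, 1.274]
contact_force: [-0.5, 0.2, -8.4]
gripper_width: 0.0111
```

```bash
python3 st.py 5 wrist side scene;python3 st.py;python3 lev.py 5 scene,side,wrist "[.538,.031,.2,-1.8627,0]"; python3 fit.py 5 | grep cradle
```

```text
8.02 [0.5306 0.0058 0.1809] [-3.1415e+00  5.0000e-04  1.2741e+00] F [-0.5  0.2 -8.4] w 0.0111 q [-0.11  0.12  0.01  1.81 -0.    1.21 -0.39]
8.17 [0.5306 0.0078 0.1808] [-3.1414e+00 -2.0000e-04  1.2810e+00] F [ 0.   0.3 -6.9] w 0.0111 q [-0.11  0.12  0.01  1.81 -0.    1.21 -0.39]
scene 1207 [ 0.5396  0.0287  0.2004 -1.8633  0.0024] med 0.68
side 1262 [ 0.5383  0.0293  0.1987 -1.8802  0.004 ] med 0.74
wrist 12772 [ 0.537   0.028   0.1995 -1.8704  0.0073] med 0.43
all 15175 [ 0.5375  0.0285  0.1994 -1.8635  0.0048] med 0.54
['scene'] cradle [ 5.3600e-01  1.7600e-02 -1.8618e+00  1.1000e-03] (2978, np.float64(0.8315302587637703))
['side'] cradle [ 5.3410e-01  1.9700e-02 -1.8618e+00 -7.0000e-04] (3195, np.float64(1.002626974027491))
['scene', 'side'] cradle [ 5.3520e-01  1.8800e-02 -1.8618e+00  4.0000e-04] (6182, np.float64(1.1307686227880538))
```

View pics/side5.png

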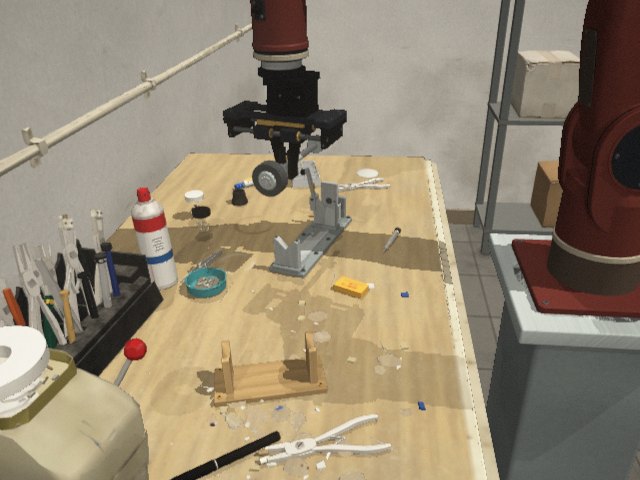

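View pics/scene5.png

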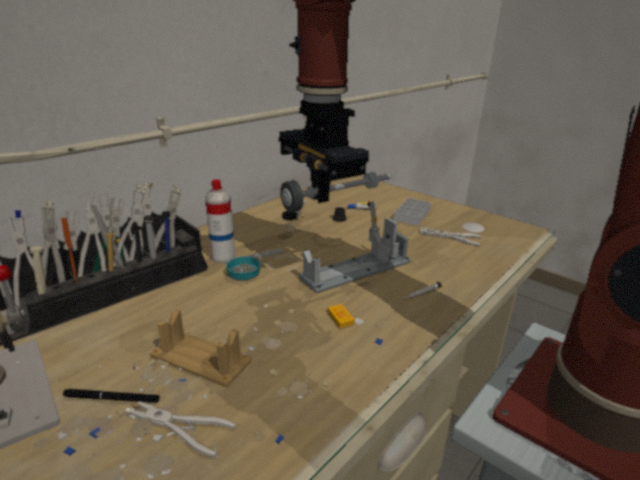

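Spindle is level above the cradle, about 12 mm short of home along x and laterally within about 1 mm. Now I'll descend to an axis height of about 86 mm.

{"op": "play_rows", "data": {"plan": [[0, 0.05, 0, -1.0, 0, 0, 0], [0, 0, 0, -2.0, 0, 0, 0], [0, 0, 0, -2.3, 0, 0, 0], [0, 0, 0, -2.3, 0, 0, 0], [0, 0, 0, -1.8, 0, 0, 0], [0, 0, 0, -1.2, 0, 0, 0], [0, 0, 0, -0.6, 0, 0, 0], [0, 0, 0, -0.1, 0, 0, 0]]}}

```text
t: 8.83
tool_pos: [0.5305, 0.0082, 0.0664]
orientation: [-3.14, 0.001, 1.281]
contact_force: [0.1, 0.6, -7.2]
gripper_width: 0.011
```

```bash
python3 st.py 6 wrist side scene;python3 st.py;python3 lev.py 6 scene,side,wrist "[.538,.031,.086,-1.8627,0]"
```

```text
8.83 [0.5305 0.0082 0.0664] [-3.1397e+00  6.0000e-04  1.2814e+00] F [ 0.1  0.6 -7.2] w 0.011 q [-0.11  0.24  0.01  1.93 -0.    0.98 -0.39]
8.98 [0.532  0.008  0.0685] [ 3.1401e+00 -7.0000e-04  1.2805e+00] F [-0.3  0.2 -6.7] w 0.0109 q [-0.11  0.23  0.01  1.93 -0.    0.98 -0.39]
scene 910 [ 5.4060e-01  3.0100e-02  8.7700e-02 -1.8598e+00  3.0000e-04] med 0.72
side 1048 [ 0.538   0.0321  0.0849 -1.8609  0.0029] med 0.75
wrist 12797 [ 0.5366  0.0304  0.0849 -1.8595  0.007 ] med 0.44
all 14620 [ 0.537   0.0308  0.0849 -1.8535  0.0062] med 0.51
```

View pics/scene6.png

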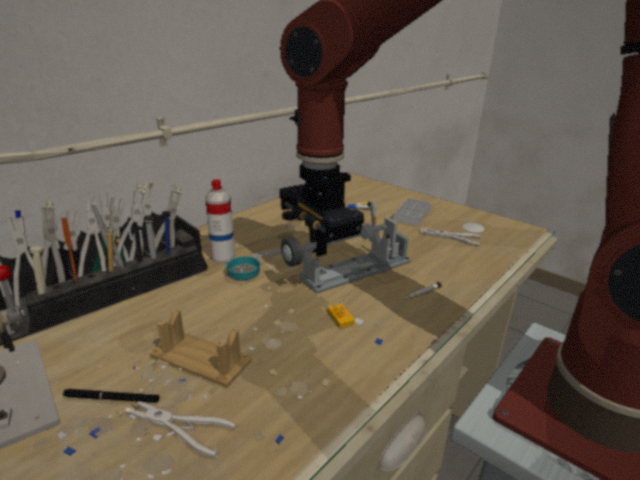

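View pics/wrist6.png

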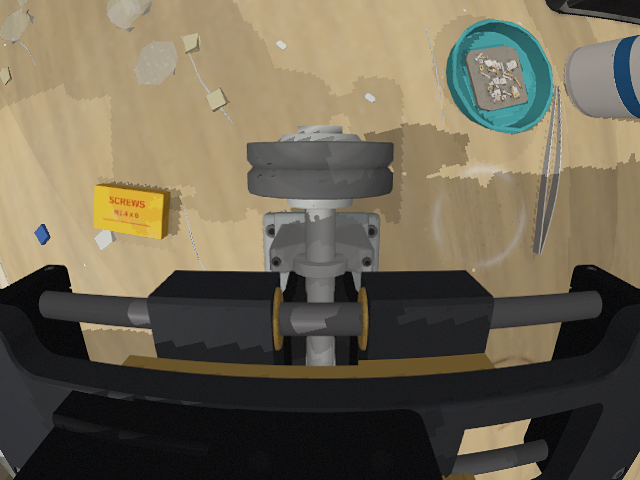

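Wrist view: the collar is at (320,263), right above the head block, and the flange is ahead of it. The axis is about 26 mm above home and the origin about 13 mm short. I'll push the tail back into the plate, about 17 mm.

{"op": "play_rows", "data": {"plan": [[0, -0.08, -0.2, 0, 0, 0, 0], [0, -0.08, -0.25, 0, 0, 0, 0], [0, -0.08, -0.25, 0, 0, 0, 0], [0, -0.08, -0.25, 0, 0, 0, 0], [0, -0.08, -0.25, 0, 0, 0, 0], [0, -0.07, -0.22, 0, 0, 0, 0], [0, -0.06, -0.2, 0, 0, 0, 0], [0, 0, 0, 0, 0, 0, 0]]}}

```text
t: 9.65
tool_pos: [0.5263, -0.0077, 0.0678]
orientation: [3.141, -0.001, 1.28]
contact_force: [1.9, 6.1, -7.7]
gripper_width: 0.0112
```

```bash
python3 st.py 7 wrist side scene;python3 st.py;python3 lev.py 7 scene,side,wrist "[.534,.016,.086,-1.8627,0]"; cat > cw.py <<'E'
from fit import *
P=fcloud(dict(np.load('wrist'+sys.argv[1]+'.npz'))).reshape(-1,3);P=P[~np.isnan(P[:,0])]
a=loc(P,.5346,.0195,-1.8627)
k=(a[:,0]>-30)&(a[:,0]<8)&(np.abs(a[:,1])<50)&(a[:,2]>4)&(a[:,2]<72)&~((np.abs(a[:,1])<17)&(a[:,2]>48))
k&=~((a[:,0]<-14)&(a[:,2]>15))
print('wrist cradle',fit(P[k],sdf_cradle,[.5346,.0195,-1.8627,0],tol=6))
E
python3 cw.py 6; python3 cw.py 7
```

```text
9.65 [ 0.5263 -0.0077  0.0678] [ 3.1409e+00 -1.5000e-03  1.2805e+00] F [ 1.9  6.1 -7.7] w 0.0112 q [-0.08  0.22  0.02  1.94 -0.01  0.97 -0.35]
9.8 [ 0.5263 -0.0071  0.0678] [ 3.1410e+00 -1.7000e-03  1.2811e+00] F [ 1.4  5.6 -7.9] w 0.011 q [-0.08  0.22  0.02  1.94 -0.01  0.97 -0.36]
scene 911 [ 0.5353  0.015   0.0874 -1.8606  0.0038] med 0.68
side 1011 [ 0.5332  0.0167  0.0855 -1.8585  0.0044] med 0.81
wrist 12743 [ 0.5324  0.0146  0.0863 -1.8592  0.0079] med 0.43
all 14612 [ 0.5328  0.0151  0.0863 -1.8541  0.0061] med 0.52
wrist cradle (array([ 5.33210961e-01,  1.76333166e-02, -1.86126539e+00,  3.34401250e-04]), 3170, np.float64(0.6656817763361813))
wrist cradle (array([ 5.33138819e-01,  1.72729879e-02, -1.86260384e+00,  1.72779477e-04]), 1599, np.float64(0.5657420533817676))
```

View pics/scene7.png

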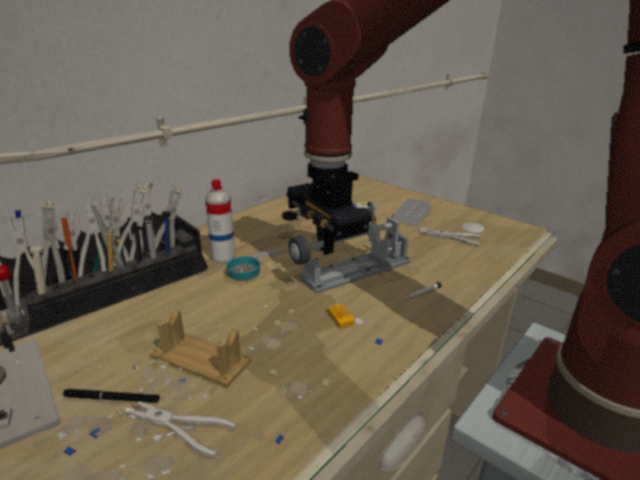

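View pics/wrist7.png

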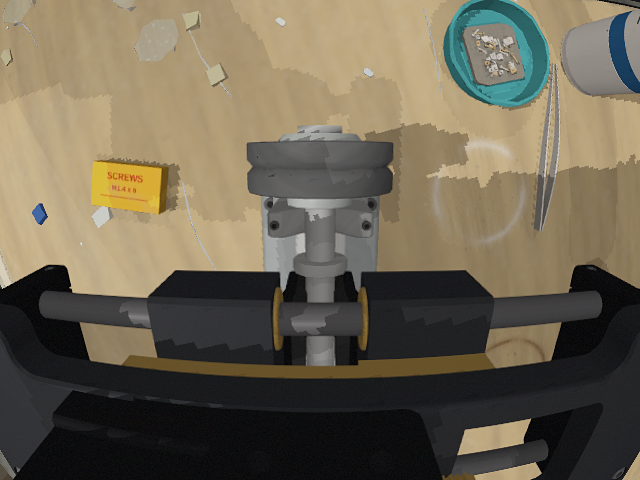

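The spring force along the axis is about 6 N. Cameras put the origin at +2.7 to +3.1 mm, centred. I'll push 2 mm more and then lower.

{"op": "play_rows", "data": {"plan": [[0, -0.03, -0.11, 0, 0, 0, 0], [0, -0.03, -0.1, 0, 0, 0, 0], [0, 0, 0, -0.2, 0, 0, 0], [0, 0, 0, -0.4, 0, 0, 0], [0, 0, 0, -0.5, 0, 0, 0], [0, 0, 0, -0.4, 0, 0, 0], [0, 0, 0, -0.2, 0, 0, 0], [0, 0, 0, 0, 0, 0, 0]]}}

```text
t: 10.47
tool_pos: [0.5255, -0.0091, 0.0503]
orientation: [-3.142, -0.001, 1.281]
contact_force: [1.7, 7.3, -7.8]
gripper_width: 0.011
```

```bash
python3 st.py 8 wrist side scene;python3 st.py;python3 lev.py 8 scene,side,wrist "[.534,.013,.069,-1.8627,0]"
```

```text
10.47 [ 0.5255 -0.0091  0.0503] [-3.1415e+00 -1.4000e-03  1.2815e+00] F [ 1.7  7.3 -7.8] w 0.011 q [-0.08  0.25  0.02  1.96 -0.01  0.94 -0.35]
10.62 [ 0.5258 -0.0091  0.0508] [ 3.1411e+00 -1.7000e-03  1.2813e+00] F [ 1.7  7.6 -7. ] w 0.011 q [-0.08  0.25  0.02  1.96 -0.01  0.94 -0.35]
scene 725 [ 0.5345  0.0132  0.0668 -1.8696  0.0752] med 0.82
side 931 [ 0.5326  0.015   0.0657 -1.8575  0.1138] med 0.83
wrist 11961 [ 0.5314  0.0129  0.0663 -1.8582  0.1117] med 0.4
all 13614 [ 0.5318  0.0136  0.0661 -1.855   0.1095] med 0.5
```

```bash
python3 - <<'E'
import cv2
a=cv2.imread('pics/scene8.png')[180:300,260:440]; b=cv2.imread('pics/side8.png')[150:290,240:380]
cv2.imwrite('pics/c8.png',cv2.hconcat([cv2.resize(a,(400,267)),cv2.resize(b,(267,267))]))
E
```

```text
(no output)
```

View pics/c8.png

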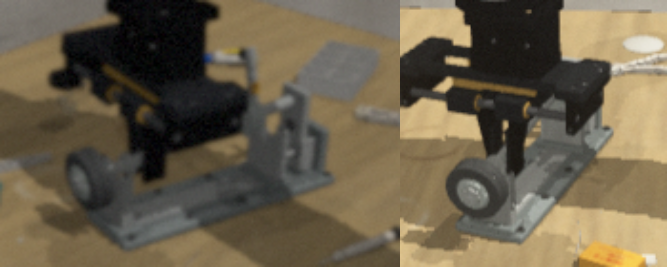

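View pics/wrist8.png

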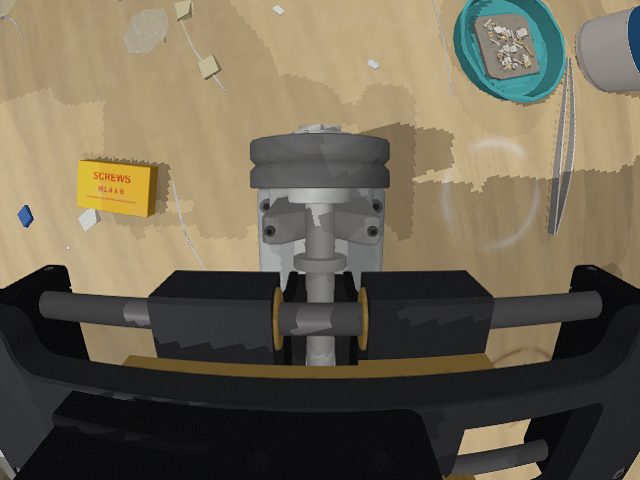

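The tail hung up on the plate by friction while the head went down, so the spindle pitched 0.11 rad in the pads. The collar is already behind the block, with the origin at about +4.6 mm. Easing the spring slightly and lowering further should seat the head. The grip height then forces the tail down about the head vee.

{"op": "play_rows", "data": {"plan": [[0, 0.03, 0.1, 0, 0, 0, 0], [0, 0, 0.05, -0.1, 0, 0, 0], [0, 0, 0, -0.15, 0, 0, 0], [0, 0, 0, -0.15, 0, 0, 0], [0, 0, 0, -0.15, 0, 0, 0], [0, 0, 0, -0.1, 0, 0, 0], [0, 0, 0, 0, 0, 0, 0], [0, 0, 0, 0, 0, 0, 0]]}}

```text
t: 11.28
tool_pos: [0.5265, -0.008, 0.045]
orientation: [3.14, -0.002, 1.281]
contact_force: [0.7, 5.7, -1.9]
gripper_width: 0.0112
```

```bash
python3 st.py 9 wrist side scene;python3 st.py;python3 lev.py 9 scene,side,wrist "[.534,.013,.062,-1.8627,0.08]"
```

```text
11.28 [ 0.5265 -0.008   0.045 ] [ 3.1401e+00 -1.5000e-03  1.2810e+00] F [ 0.7  5.7 -1.9] w 0.0112 q [-0.08  0.25  0.02  1.96 -0.01  0.93 -0.35]
11.43 [ 0.5265 -0.0081  0.045 ] [ 3.1401e+00 -1.5000e-03  1.2810e+00] F [ 1.4  5.5 -2.1] w 0.0108 q [-0.08  0.25  0.02  1.96 -0.01  0.93 -0.35]
scene 761 [ 0.5354  0.0142  0.0617 -1.8572  0.1224] med 0.72
side 920 [ 0.5332  0.016   0.0603 -1.8596  0.1393] med 0.83
wrist 12287 [ 0.5324  0.0138  0.0606 -1.8576  0.1272] med 0.41
all 13951 [ 0.5328  0.0146  0.0605 -1.8549  0.1255] med 0.51
```

The head is now touching its vee. I'll press down gently.

{"op": "play_rows", "data": {"plan": [[0, 0, 0, -0.1, 0, 0, 0], [0, 0, 0, -0.1, 0, 0, 0], [0, 0, 0, 0, 0, 0, 0], [0, 0, 0, 0, 0, 0, 0], [0, 0, 0, 0, 0, 0, 0], [0, 0, 0, 0, 0, 0, 0], [0, 0, 0, 0, 0, 0, 0], [0, 0, 0, 0, 0, 0, 0]]}}

```text
t: 12.1
tool_pos: [0.5268, -0.0082, 0.0436]
orientation: [3.14, -0.002, 1.281]
contact_force: [-2.6, 4.4, 6.9]
gripper_width: 0.0112
```

```bash
python3 st.py 10 wrist side scene;python3 st.py;python3 lev.py 10 scene,side,wrist "[.534,.013,.06,-1.8627,0.08]"
```

```text
12.1 [ 0.5268 -0.0082  0.0436] [ 3.1396e+00 -1.6000e-03  1.2809e+00] F [-2.6  4.4  6.9] w 0.0112 q [-0.08  0.26  0.02  1.96 -0.01  0.92 -0.35]
12.25 [ 0.5268 -0.0081  0.0436] [ 3.1395e+00 -1.7000e-03  1.2809e+00] F [-2.4  4.7  6.5] w 0.011 q [-0.08  0.26  0.02  1.96 -0.01  0.92 -0.35]
scene 765 [ 0.5358  0.0141  0.0611 -1.8512  0.0902] med 0.71
side 921 [ 0.5335  0.016   0.0593 -1.8498  0.096 ] med 0.82
wrist 12529 [ 0.5326  0.0141  0.06   -1.8508  0.0956] med 0.44
all 14195 [ 0.5329  0.0147  0.0598 -1.8479  0.0931] med 0.52
```

{"op": "play_rows", "data": {"plan": [[0, -0.05, 0, -0.1, 0, 0, 0], [0, 0, 0, -0.1, 0, 0, 0], [0, 0, 0, 0, 0, 0, 0], [0, 0, 0, 0, 0, 0, 0], [0, 0, 0, 0, 0, 0, 0], [0, 0, 0, 0, 0, 0, 0], [0, 0, 0, 0, 0, 0, 0], [0, 0, 0, 0, 0, 0, 0]]}}

```text
t: 12.92
tool_pos: [0.5269, -0.0083, 0.0422]
orientation: [3.138, -0.002, 1.281]
contact_force: [-3.0, 3.8, 10.9]
gripper_width: 0.0108
```

```bash
python3 st.py 11 wrist side scene;python3 st.py;python3 lev.py 11 scene,side,wrist "[.534,.013,.06,-1.8627,0.06]"
```

```text
12.92 [ 0.5269 -0.0083  0.0422] [ 3.1383e+00 -2.0000e-03  1.2807e+00] F [-3.   3.8 10.9] w 0.0108 q [-0.08  0.26  0.02  1.96 -0.01  0.92 -0.35]
13.07 [ 0.5269 -0.0083  0.0422] [ 3.1383e+00 -2.0000e-03  1.2807e+00] F [-2.5  3.6  9.9] w 0.0107 q [-0.08  0.26  0.02  1.96 -0.01  0.92 -0.35]
scene 780 [ 0.5357  0.014   0.0605 -1.8461  0.0549] med 0.68
side 934 [ 0.5336  0.0161  0.0588 -1.8467  0.0604] med 0.82
wrist 12921 [ 0.5327  0.0143  0.0595 -1.8463  0.0597] med 0.46
all 14599 [ 0.533   0.0148  0.0594 -1.8437  0.0573] med 0.52
```

{"op": "play_rows", "data": {"plan": [[0, -0.06, 0.02, 0, 0, 0, -0.006], [0, -0.05, 0.01, -0.1, 0, 0, -0.006], [0, 0, 0, -0.1, 0, 0, 0], [0, 0, 0, 0, 0, 0, 0], [0, 0, 0, 0, 0, 0, 0], [0, 0, 0, 0, 0, 0, 0], [0, 0, 0, 0, 0, 0, 0], [0, 0, 0, 0, 0, 0, 0]]}}

```text
t: 13.73
tool_pos: [0.5267, -0.0083, 0.0409]
orientation: [3.136, -0.002, 1.268]
contact_force: [-2.0, 2.9, 14.7]
gripper_width: 0.0109
```

```bash
python3 st.py 12 wrist side scene;python3 st.py;python3 lev.py 12 scene,side,wrist "[.534,.013,.06,-1.8627,0.04]"
```

```text
13.73 [ 0.5267 -0.0083  0.0409] [ 3.1364e+00 -2.4000e-03  1.2684e+00] F [-2.   2.9 14.7] w 0.0109 q [-0.08  0.26  0.02  1.97 -0.01  0.91 -0.37]
13.88 [ 0.5268 -0.0083  0.0409] [ 3.1364e+00 -2.4000e-03  1.2684e+00] F [-1.7  3.7 14.8] w 0.0111 q [-0.08  0.26  0.02  1.97 -0.01  0.91 -0.37]
scene 794 [ 0.5356  0.0141  0.0601 -1.8489  0.021 ] med 0.75
side 943 [ 0.5334  0.016   0.0584 -1.8508  0.0244] med 0.84
wrist 13224 [ 0.5326  0.0143  0.0591 -1.85    0.0276] med 0.46
all 14917 [ 0.5328  0.0148  0.059  -1.8484  0.0246] med 0.52
```

{"op": "play_rows", "data": {"plan": [[0, 0, 0, -0.1, 0, 0, -0.005], [0, 0, 0, -0.1, 0, 0, -0.005], [0, 0, 0, 0, 0, 0, 0], [0, 0, 0, 0, 0, 0, 0], [0, 0, 0, 0, 0, 0, 0], [0, 0, 0, 0, 0, 0, 0], [0, 0, 0, 0, 0, 0, 0], [0, 0, 0, 0, 0, 0, 0]]}}

```text
t: 14.55
tool_pos: [0.5267, -0.0083, 0.0401]
orientation: [3.136, -0.002, 1.258]
contact_force: [-8.5, 3.4, 30.1]
gripper_width: 0.011
```

```bash
python3 st.py 13 wrist side scene;python3 st.py;python3 lev.py 13 scene,side,wrist "[.534,.013,.06,-1.8627,0.0]"; python3 - <<'E'
import cv2
a=cv2.imread('pics/scene13.png')[180:300,260:440]; b=cv2.imread('pics/side13.png')[150:290,240:380]
cv2.imwrite('pics/c13.png',cv2.hconcat([cv2.resize(a,(400,267)),cv2.resize(b,(267,267))]))
E
```

```text
14.55 [ 0.5267 -0.0083  0.0401] [ 3.1365e+00 -2.5000e-03  1.2584e+00] F [-8.5  3.4 30.1] w 0.011 q [-0.09  0.26  0.02  1.97 -0.01  0.91 -0.38]
14.7 [ 0.5267 -0.0083  0.0401] [ 3.1365e+00 -2.5000e-03  1.2584e+00] F [-8.6  2.4 29.8] w 0.0106 q [-0.09  0.26  0.02  1.97 -0.01  0.91 -0.38]
scene 789 [ 0.5356  0.0142  0.06   -1.852   0.0125] med 0.74
side 944 [ 0.5333  0.0161  0.0579 -1.8499  0.0174] med 0.86
wrist 13374 [ 0.5326  0.0144  0.0588 -1.8524  0.0175] med 0.46
all 15073 [ 0.5328  0.0148  0.0587 -1.8498  0.0148] med 0.53
```

View pics/c13.png

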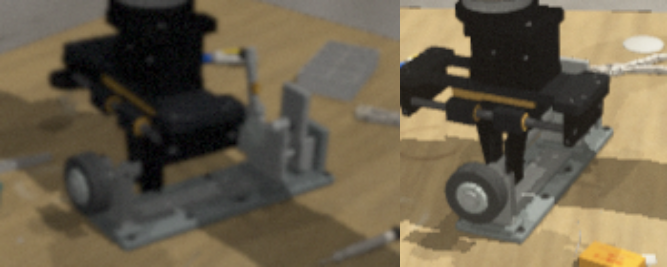

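View pics/wrist13.png

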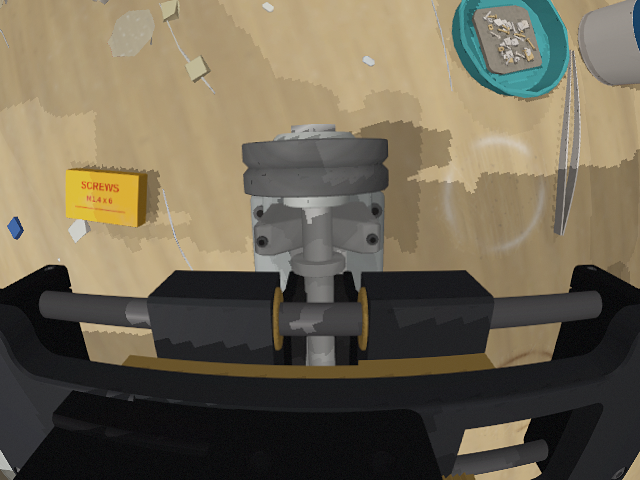

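The tail is now on the hinge-side flank of the tail vee, about 2 mm off centre. The side load of -8.6 N agrees. I'll ease sideways toward -y of the cradle, still gripping.

{"op": "play_rows", "data": {"plan": [[0, -0.06, 0.02, 0.03, 0, 0, -0.004], [0, -0.06, 0.02, 0.03, 0, 0, -0.004], [0, -0.04, 0.01, 0, 0, 0, -0.004], [0, 0, 0, 0, 0, 0, 0], [0, 0, 0, 0, 0, 0, 0], [0, 0, 0, 0, 0, 0, 0], [0, 0, 0, 0, 0, 0, 0], [0, 0, 0, 0, 0, 0, 0]]}}

```text
t: 15.37
tool_pos: [0.5266, -0.0083, 0.0403]
orientation: [3.134, -0.003, 1.246]
contact_force: [1.5, 2.3, 15.6]
gripper_width: 0.011
```

```bash
python3 st.py 14 wrist side scene;python3 st.py;python3 lev.py 14 scene,side,wrist "[.534,.013,.06,-1.8627,0.0]"
```

```text
15.37 [ 0.5266 -0.0083  0.0403] [ 3.1335e+00 -3.1000e-03  1.2463e+00] F [ 1.5  2.3 15.6] w 0.011 q [-0.09  0.26  0.02  1.97 -0.01  0.91 -0.39]
15.52 [ 0.5266 -0.0082  0.0403] [ 3.1335e+00 -3.0000e-03  1.2463e+00] F [ 1.9  0.9 15.8] w 0.0111 q [-0.09  0.26  0.02  1.97 -0.01  0.91 -0.39]
scene 793 [ 0.5356  0.0142  0.0597 -1.8529  0.0106] med 0.74
side 937 [ 0.5334  0.0161  0.0581 -1.8525  0.0155] med 0.83
wrist 13333 [ 0.5326  0.0145  0.0589 -1.8524  0.017 ] med 0.46
all 15021 [ 0.5328  0.0149  0.0588 -1.8488  0.0141] med 0.53
```

{"op": "play_rows", "data": {"plan": [[0, -0.03, 0.01, 0, 0, 0, -0.015], [0, -0.03, 0.01, -0.03, 0, 0, -0.015], [0, 0, 0, -0.03, 0, 0, -0.01], [0, 0, 0, 0, 0, 0, 0], [0, 0, 0, 0, 0, 0, 0], [0, 0, 0, 0, 0, 0, 0], [0, 0, 0, 0, 0, 0, 0], [0, 0, 0, 0, 0, 0, 0]]}}

```text
t: 16.18
tool_pos: [0.5263, -0.0081, 0.0399]
orientation: [3.133, -0.003, 1.207]
contact_force: [0.9, 0.4, 18.9]
gripper_width: 0.0111
```

```bash
python3 st.py 15 wrist side scene;python3 st.py;python3 lev.py 15 scene,side,wrist "[.534,.013,.06,-1.8627,0.0]"
```

```text
16.18 [ 0.5263 -0.0081  0.0399] [ 3.1331 -0.0034  1.2066] F [ 0.9  0.4 18.9] w 0.0111 q [-0.09  0.26  0.03  1.97 -0.01  0.91 -0.43]
16.33 [ 0.5263 -0.0081  0.0399] [ 3.1332 -0.0034  1.2066] F [ 1.6  0.7 17.9] w 0.0112 q [-0.09  0.26  0.03  1.97 -0.01  0.91 -0.43]
scene 797 [ 5.3560e-01  1.4200e-02  5.9900e-02 -1.8631e+00  1.3000e-03] med 0.76
side 940 [ 5.3340e-01  1.6200e-02  5.8100e-02 -1.8675e+00  1.8000e-03] med 0.88
wrist 13395 [ 0.5325  0.0145  0.0588 -1.8632  0.006 ] med 0.48
all 15080 [ 0.5327  0.0149  0.0588 -1.8619  0.003 ] med 0.54
```

Seated: yaw matches the cradle and pitch reads at its level value. The origin is at about +3.4 mm, so I'll let go.

{"op": "play_rows", "data": {"plan": [[0.8, 0, 0, 0, 0, 0, 0], [1.5, 0, 0, 0, 0, 0, 0], [2.5, 0, 0, 0, 0, 0, 0], [3.5, 0, 0, 0, 0, 0, 0], [4.5, 0, 0, 0, 0, 0, 0], [5, 0, 0, 0, 0, 0, 0], [5, 0, 0, 0, 0, 0, 0], [5, 0, 0, 0, 0, 0, 0]]}}

```text
t: 17.0
tool_pos: [0.5215, -0.0081, 0.0358]
orientation: [-3.141, 0.0, 1.206]
contact_force: [-0.5, -0.1, 0.5]
gripper_width: 0.0458
```

```bash
python3 st.py 16 wrist side scene;python3 st.py;python3 lev.py 16 scene,side,wrist "[.534,.013,.06,-1.8627,0.0]"
```

```text
17.0 [ 0.5215 -0.0081  0.0358] [-3.1410e+00  3.0000e-04  1.2059e+00] F [-0.5 -0.1  0.5] w 0.0458 q [-0.09  0.26  0.03  1.98 -0.01  0.91 -0.43]
17.15 [ 0.5216 -0.008   0.0359] [-3.1413e+00  1.0000e-04  1.2061e+00] F [ 0.1 -0.4 -0.3] w 0.049 q [-0.09  0.26  0.03  1.98 -0.01  0.91 -0.43]
scene 778 [ 5.3640e-01  1.7700e-02  6.0400e-02 -1.8616e+00  5.0000e-04] med 0.74
side 922 [ 0.5342  0.0197  0.0584 -1.864   0.003 ] med 0.85
wrist 14731 [ 0.5336  0.0181  0.0591 -1.8614  0.0054] med 0.47
all 16384 [ 0.5338  0.0184  0.059  -1.8599  0.0037] med 0.52
```

View pics/wrist16.png

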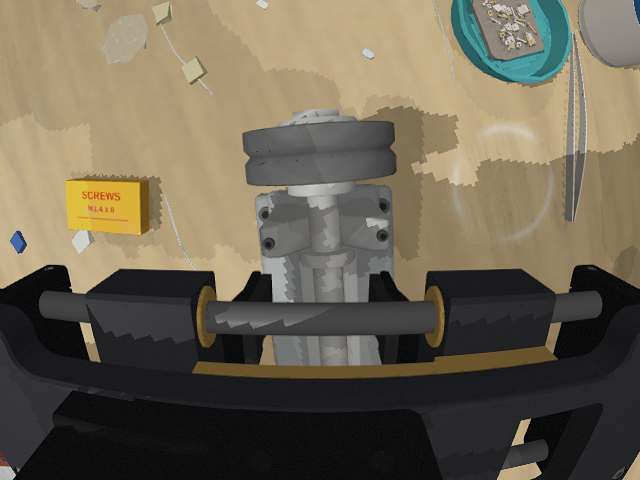

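The spring carried it home: the spindle and cradle origins agree within about 0.5 mm in both fixed cameras. I'll lift clear and measure the keeper.

{"op": "play_rows", "data": {"plan": [[5, 0, 0, 0.5, 0, 0, 0], [5, 0, 0, 1.5, 0, 0, 0], [5, 0, 0, 2.5, 0, 0, 0], [4, 0, 0, 3.0, 0, 0, 0], [2, 0, 0, 3.0, 0, 0, 0.03], [0, 0, 0, 2.5, 0, 0, 0.03], [0, 0, 0, 1.5, 0, 0, 0.015], [0, 0, 0, 0.5, 0, 0, 0]]}}

```text
t: 17.82
tool_pos: [0.5231, -0.008, 0.1894]
orientation: [3.137, -0.002, 1.282]
contact_force: [-0.2, 0.4, 0.0]
gripper_width: 0.0247
```

```bash
python3 st.py 17 wrist side scene; cat > kp.py <<'E'
from fit import *
from scipy.optimize import minimize_scalar
for n,b in (('scene',(.5361,.0177,.001)),('side',(.5341,.0197,-.0007)),('wrist',(.5332,.0175,0))):
    P=(fcloud if n=='wrist' else cloud)(dict(np.load(n+sys.argv[1]+'.npz'))).reshape(-1,3);P=P[~np.isnan(P[:,0])]
    a=loc(P,b[0],b[1],-1.8625,b[2])
    k=(np.abs(a[:,0]-170)<8)&(a[:,2]>72)&(a[:,2]<150)&(a[:,1]>-50)&(a[:,1]<100)
    a=a[k]
    def f(th,full=False):
        y=a[:,1]-24; z=a[:,2]-72
        s=-np.cos(th)*y+np.sin(th)*z; o=np.sin(th)*y+np.cos(th)*z
        q=np.stack([a[:,0]-170,s,o],1)
        d=np.abs(np.minimum(box(q,[-5.25,0,-3],[5.25,64,3]),box(q,[-6,50,3],[6,62,15])))
        return np.mean(np.minimum(d,5))
    ths=np.linspace(-.1,2.2,231); v=[f(t) for t in ths]; i=int(np.argmin(v))
    print(n,len(a),round(ths[i],3),round(v[i],2),np.round(a.min(0),1) if len(a) else '',np.round(a.max(0),1) if len(a) else '')
E
python3 kp.py 17; python3 kp.py 0
```

```text
17.82 [ 0.5231 -0.008   0.1894] [ 3.1373e+00 -1.7000e-03  1.2817e+00] F [-0.2  0.4  0. ] w 0.0247 q [-0.09  0.1   0.03  1.82 -0.    1.22 -0.36]
scene 172 1.69 1.29 [162.3  14.9  72.3] [177.6  48.6 134.8]
side 175 1.79 1.1 [162.   17.4  72.2] [178.   48.1 134.3]
wrist 0 -0.1 nan  
scene 173 1.69 1.31 [162.3  16.1  72.2] [177.9  50.3 133.7]
side 179 1.79 1.09 [162.3  17.1  72.8] [177.9  49.  134.6]
wrist 0 -0.1 nan
  return _methods._mean(a, axis=axis, dtype=dtype,
  ret = ret.dtype.type(ret / rcount)
  return _methods._mean(a, axis=axis, dtype=dtype,
  ret = ret.dtype.type(ret / rcount)
```

View pics/wrist17.png

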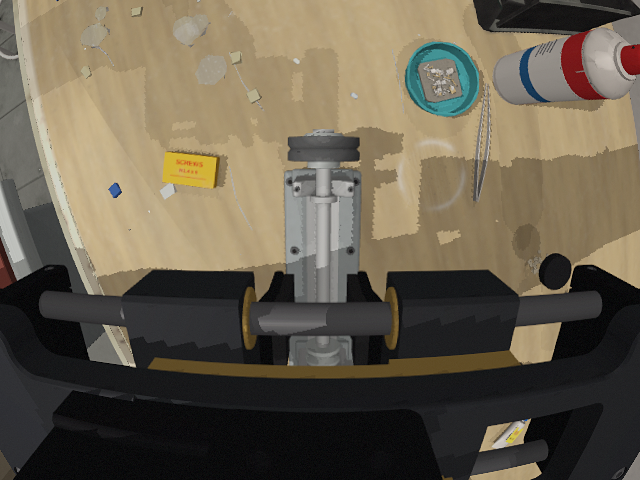

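View pics/scene17.png

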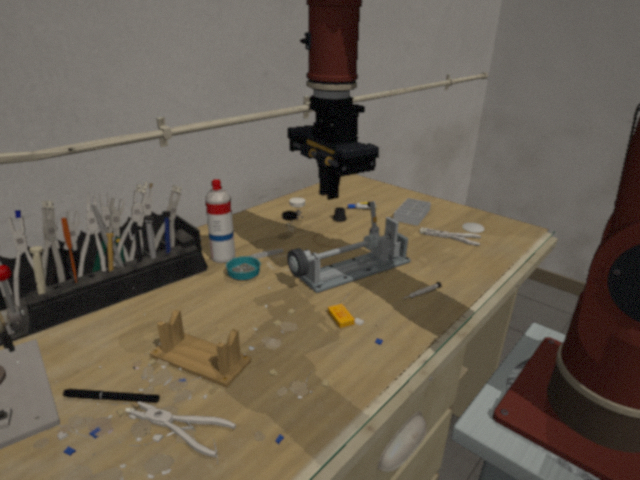

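The keeper stands at about 1.7–1.8 rad; in the scene view its strap is at (374,215). I'll move the closed fingers behind it, on the hinge side, and then down.

{"op": "play_rows", "data": {"plan": [[0, 0.54, -1.6, 0, 0, 0, 0], [0, 0.81, -2.4, 0, 0, 0, 0], [0, 1.08, -3.3, 0, 0, 0, 0], [0, 1.08, -3.3, 0, 0, 0, 0], [0, 0.81, -2.4, 0, 0, 0, 0], [0, 0.54, -1.6, 0, 0, 0, 0], [0, 0.38, -1.2, 0, 0, 0, 0], [0, 0.16, -0.5, 0, 0, 0, 0]]}}

```text
t: 18.63
tool_pos: [0.5752, -0.1727, 0.1843]
orientation: [-3.139, 0.001, 1.279]
contact_force: [-1.2, 0.7, -0.0]
gripper_width: 0.0003
```

```bash
cat > cr.py <<'E'
from h import *
s=arm.read_state(); d=s['tool_pos'][:2]-np.array([.5346,.0195])
print('t',round(s['t'],2),'TCP cradle mm',np.round([1000*(d@[-.2878,-.9577]),1000*(d@[.9577,-.2878]),1000*s['tool_pos'][2]],1),'F x,y,z cradle',np.round([np.dot(s['contact_force'][:2],[-.2878,-.9577]),np.dot(s['contact_force'][:2],[.9577,-.2878]),s['contact_force'][2]],1))
E
python3 st.py 18 scene side; python3 cr.py; python3 - <<'E'
import cv2
a=cv2.imread('pics/scene18.png')[100:300,260:460]; b=cv2.imread('pics/side18.png')[60:260,220:420]
cv2.imwrite('pics/c18.png',cv2.resize(cv2.hconcat([a,b]),(800,400)))
E
```

```text
18.63 [ 0.5752 -0.1727  0.1843] [-3.1391e+00  9.0000e-04  1.2788e+00] F [-1.2  0.7 -0. ] w 0.0003 q [ 0.09  0.26  0.15  1.65 -0.04  1.24 -0.04]
t 18.73 TCP cradle mm [170.9  93.9 184.9] F x,y,z cradle [ 0.3  0.3 -0. ]
```

View pics/c18.png

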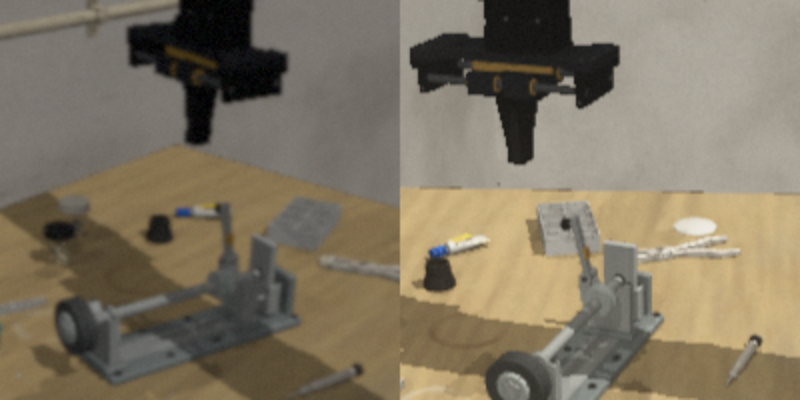

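{"op": "play_rows", "data": {"plan": [[0, 0, 0, -0.8, 0, 0, 0], [0, 0, 0, -1.5, 0, 0, 0], [0, 0, 0, -1.8, 0, 0, 0], [0, 0, 0, -1.6, 0, 0, 0], [0, 0, 0, -1.1, 0, 0, 0], [0, 0, 0, -0.6, 0, 0, 0], [0, -0.6, 0.18, 0, 0, 0, 0], [0, -0.9, 0.27, 0, 0, 0, 0]]}}

```text
t: 19.4
tool_pos: [0.5607, -0.166, 0.1121]
orientation: [3.142, 0.0, 1.282]
contact_force: [-0.7, 0.6, 1.0]
gripper_width: 0.0003
```

{"op": "play_rows", "data": {"plan": [[0, -0.9, 0.27, 0, 0, 0, 0], [0, -0.9, 0.27, 0, 0, 0, 0], [0, -0.9, 0.27, 0, 0, 0, 0], [0, -0.9, 0.27, 0, 0, 0, 0], [0, -0.6, 0.18, 0, 0, 0, 0], [0, -0.4, 0.12, 0, 0, 0, 0], [0, -0.2, 0.06, 0, 0, 0, 0], [0, 0, 0, 0, 0, 0, 0]]}}

```text
t: 20.07
tool_pos: [0.5123, -0.152, 0.1121]
orientation: [-3.141, -0.0, 1.281]
contact_force: [0.3, -0.4, 0.1]
gripper_width: 0.0008
```

```bash
python3 cr.py; python3 st.py 19 scene side; python3 cr.py; python3 kp.py 19 2>/dev/null; python3 - <<'E'
import cv2
a=cv2.imread('pics/scene19.png')[100:300,260:460]; b=cv2.imread('pics/side19.png')[60:260,220:420]
cv2.imwrite('pics/c19.png',cv2.resize(cv2.hconcat([a,b]),(800,400)))
E
```

```text
t 20.07 TCP cradle mm [170.6  28.  112.1] F x,y,z cradle [0.3 0.4 0.1]
20.07 [ 0.5123 -0.152   0.1121] [-3.1413e+00 -1.0000e-04  1.2811e+00] F [ 0.3 -0.4  0.1] w 0.0008 q [ 0.08  0.19  0.14  1.89 -0.03  1.07 -0.06]
t 20.17 TCP cradle mm [170.6  28.4 111.9] F x,y,z cradle [-0.4 -0.  -0.3]
scene 220 1.21 2.0 [162.1 -26.8  72.3] [178.   26.6 149.6]
side 215 1.21 1.97 [162.   -1.9  72.7] [177.8  39.3 149.9]
```

View pics/c19.png

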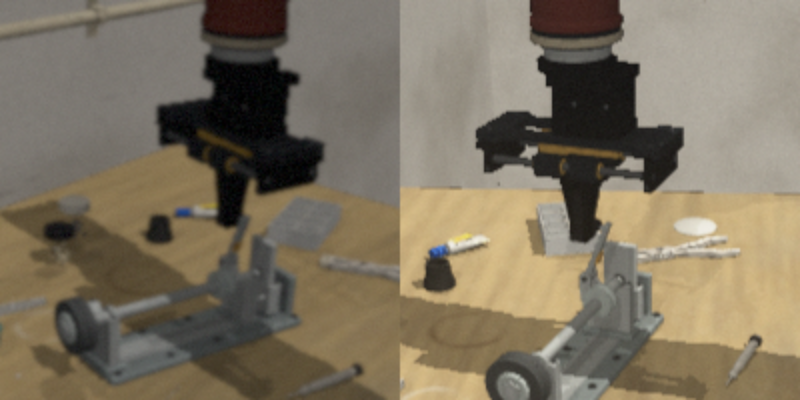

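The keeper is past upright, at about 1.2 rad, leaning over the shaft. I'll keep pushing.

{"op": "play_rows", "data": {"plan": [[0, -0.4, 0.12, 0, 0, 0, 0], [0, -0.6, 0.18, 0, 0, 0, 0], [0, -0.6, 0.18, 0, 0, 0, 0], [0, -0.6, 0.18, 0, 0, 0, 0], [0, -0.5, 0.15, 0, 0, 0, 0], [0, -0.2, 0.06, 0, 0, 0, 0], [0, 0, 0, 0, 0, 0, 0], [0, 0.3, -0.1, 0.5, 0, 0, 0]]}}

```text
t: 20.83
tool_pos: [0.4857, -0.1441, 0.1165]
orientation: [-3.14, 0.0, 1.281]
contact_force: [-0.7, 0.6, -0.5]
gripper_width: 0.0004
```

```bash
python3 st.py 20 scene side; python3 cr.py; python3 kp.py 20 2>/dev/null; python3 - <<'E'
import cv2
a=cv2.imread('pics/scene20.png')[100:300,260:460]; b=cv2.imread('pics/side20.png')[60:260,220:420]
cv2.imwrite('pics/c20.png',cv2.resize(cv2.hconcat([a,b]),(800,400)))
E
```

```text
20.83 [ 0.4857 -0.1441  0.1165] [-3.1396e+00  1.0000e-04  1.2812e+00] F [-0.7  0.6 -0.5] w 0.0004 q [ 0.08  0.13  0.13  1.94 -0.02  1.07 -0.07]
t 20.93 TCP cradle mm [170.7   2.3 118. ] F x,y,z cradle [-0.2  0.9 -0. ]
scene 188 0.57 2.83 [162.  -31.1  73.2] [178.   27.7 149.2]
side 208 0.57 2.24 [162.1 -30.4  73.4] [177.9  26.8 149.1]
```

View pics/c20.png

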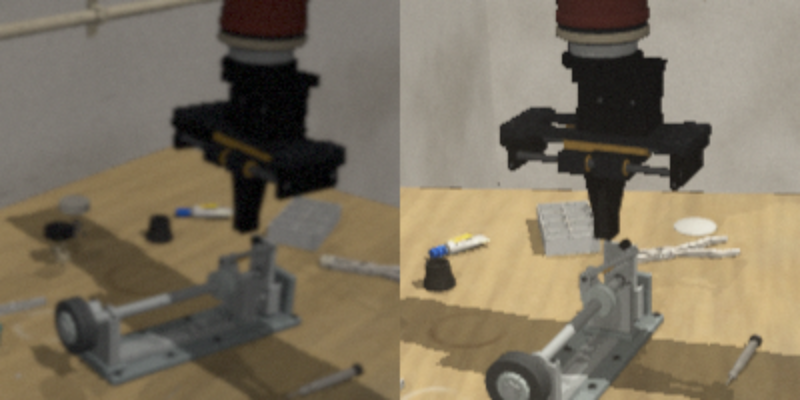

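Keeper is at about 0.57 rad, knob forward of the fingers. I'll go up and over the knob, then press down following its arc.

{"op": "play_rows", "data": {"plan": [[0, 0, 0, 0.7, 0, 0, 0], [0, 0, 0, 0.8, 0, 0, 0], [0, -0.5, 0.15, 0.2, 0, 0, 0], [0, -0.7, 0.2, 0, 0, 0, 0], [0, -0.6, 0.17, 0, 0, 0, 0], [0, -0.1, 0.03, -0.6, 0, 0, 0], [0, 0, 0, -0.8, 0, 0, 0], [0, 0, 0, -0.3, 0, 0, 0]]}}

```text
t: 21.6
tool_pos: [0.4665, -0.1386, 0.1155]
orientation: [-3.139, 0.0, 1.281]
contact_force: [-9.4, 2.0, 11.9]
gripper_width: 0.0004
```

```bash
python3 cr.py
```

```text
t 21.6 TCP cradle mm [171.  -19.7 115.5] F x,y,z cradle [ 0.8 -9.6 11.9]
```

```bash
python3 st.py 21 scene side; python3 cr.py; python3 kp.py 21 2>/dev/null; python3 - <<'E'
import cv2
a=cv2.imread('pics/scene21.png')[180:280,330:430]; b=cv2.imread('pics/side21.png')[120:220,280:380]
cv2.imwrite('pics/c21.png',cv2.resize(cv2.hconcat([a,b]),(800,400)))
E
```

```text
21.6 [ 0.4665 -0.1386  0.1155] [-3.1391e+00  1.0000e-04  1.2811e+00] F [-9.4  2.  11.9] w 0.0004 q [ 0.07  0.09  0.13  1.99 -0.01  1.06 -0.08]
t 21.7 TCP cradle mm [170.9 -19.9 115.7] F x,y,z cradle [ 0.4 -1.2  2. ]
scene 176 0.51 3.01 [162.1 -33.   73.7] [177.7  27.2 148.9]
side 204 0.53 2.36 [162.  -32.2  72.2] [178.   29.  149.6]
```

View pics/c21.png

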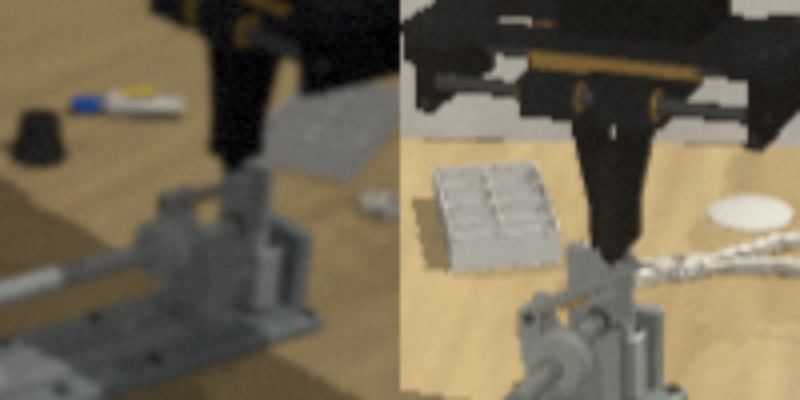

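{"op": "play_rows", "data": {"plan": [[0, 0, 0, -0.3, 0, 0, 0], [0, -0.1, 0.03, -0.4, 0, 0, 0], [0, -0.1, 0.03, -0.4, 0, 0, 0], [0, -0.1, 0.03, -0.4, 0, 0, 0], [0, -0.1, 0.03, -0.4, 0, 0, 0], [0, -0.1, 0.03, -0.3, 0, 0, 0], [0, 0, 0, -0.1, 0, 0, 0], [0, 0, 0, 0, 0, 0, 0]]}}

```text
t: 22.37
tool_pos: [0.4627, -0.1374, 0.0937]
orientation: [-3.141, 0.0, 1.281]
contact_force: [-0.1, 0.8, -0.9]
gripper_width: 0.0005
```

```bash
python3 st.py 22 scene side; python3 cr.py; python3 kp.py 22 2>/dev/null; python3 - <<'E'
import cv2
a=cv2.imread('pics/scene22.png')[180:280,330:430]; b=cv2.imread('pics/side22.png')[120:220,280:380]
cv2.imwrite('pics/c22.png',cv2.resize(cv2.hconcat([a,b]),(800,400)))
E
```

```text
22.37 [ 0.4627 -0.1374  0.0937] [-3.1414e+00  1.0000e-04  1.2811e+00] F [-0.1  0.8 -0.9] w 0.0005 q [ 0.07  0.11  0.13  2.02 -0.02  1.01 -0.08]
t 22.47 TCP cradle mm [171.  -23.4  94.1] F x,y,z cradle [-0.1  0.9  0.4]
scene 279 0.12 3.05 [162.  -41.   72.7] [178.   26.3 149.3]
side 289 0.11 2.94 [162.  -40.7  72.2] [177.9  29.1 149.9]
```

View pics/c22.png

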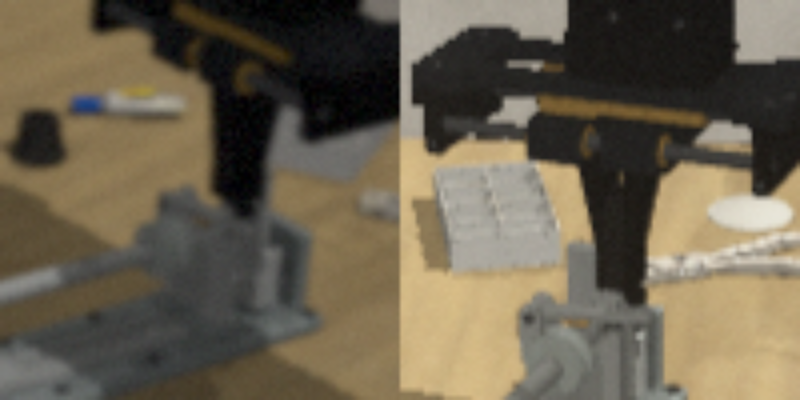

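{"op": "play_rows", "data": {"plan": [[0, -0.1, 0.03, -0.2, 0, 0, 0], [0, -0.1, 0.03, -0.2, 0, 0, 0], [0, -0.1, 0.03, -0.15, 0, 0, 0], [0, -0.1, 0.03, -0.1, 0, 0, 0], [0, 0, 0, -0.1, 0, 0, 0], [0, 0, 0, -0.05, 0, 0, 0], [0, 0, 0, 0, 0, 0, 0], [0, 0, 0, 0, 0, 0, 0]]}}

```text
t: 23.13
tool_pos: [0.4589, -0.1362, 0.0869]
orientation: [3.141, -0.0, 1.281]
contact_force: [-3.4, 0.9, 12.0]
gripper_width: 0.0005
```

```bash
python3 cr.py
```

```text
t 23.13 TCP cradle mm [170.9 -27.7  86.9] F x,y,z cradle [ 0.2 -3.5 12. ]
```

12 N at 86.9 mm, so the keeper is against its stop. I'll retract straight up and verify.

{"op": "play_rows", "data": {"plan": [[0, 0, 0, -0.05, 0, 0, 0], [0, 0, 0, 0, 0, 0, 0], [0, 0, 0, 0.5, 0, 0, 0], [0, 0, 0, 2.0, 0, 0, 0], [0, 0, 0, 3.5, 0, 0, 0], [0, 0, 0, 4.0, 0, 0, 0], [0, 0, 0, 3.0, 0, 0, 0], [0, 0, 0, 1.5, 0, 0, 0]]}}

```text
t: 23.8
tool_pos: [0.46, -0.1365, 0.2348]
orientation: [3.137, -0.001, 1.281]
contact_force: [1.4, 0.1, 1.3]
gripper_width: 0.0003
```

```bash
python3 st.py 23 scene side wrist; python3 cr.py; python3 kp.py 23 2>/dev/null;python3 fit.py 23|grep cradle; sed 's/&~((l\[:,0\]>9)&(l\[:,0\]<40))/\&(l[:,0]<125)/' lev.py > lev2.py; python3 lev2.py 23 scene,side "[.535,.019,.06,-1.8627,0.0]"; python3 - <<'E'
from h import *
a=cv2.imread('pics/scene23.png')[180:300,280:430]; b=cv2.imread('pics/side23.png')[150:270,240:390]
cv2.imwrite('pics/c23.png',cv2.resize(cv2.hconcat([a,b]),(800,320)))
for n in('scene0','scene23','side0','side23'):
    c=dict(np.load(n+'.npz')); P=cloud(c); f=c['frame'].astype(int)
    m=(f[...,0]>150)&(f[...,2]<60)&(f[...,1]>90)&(np.abs(P[...,0]-.417)<.05)&(np.abs(P[...,1]-.078)<.05)
    print(n,m.sum(),np.round(P[m].mean(0),4))
E
```

```text
23.8 [ 0.46   -0.1365  0.2348] [ 3.1368e+00 -7.0000e-04  1.2810e+00] F [1.4 0.1 1.3] w 0.0003 q [ 0.07 -0.03  0.13  1.85  0.    1.31 -0.1 ]
t 23.95 TCP cradle mm [170.9 -27.3 231.6] F x,y,z cradle [-0.  -0.2 -1.5]
scene 116 -0.02 1.08 [162.7 -40.5  72.2] [177.7  27.4  87.5]
side 127 -0.02 1.0 [162.2 -40.8  72.1] [177.5  25.8  87.2]
wrist 979 -0.02 0.98 [162.1 -39.3  72. ] [178.   29.9  88.6]
['scene'] cradle [ 5.3600e-01  1.7300e-02 -1.8624e+00  1.2000e-03] (2674, np.float64(0.8603374921128468))
['side'] cradle [ 5.3380e-01  1.8900e-02 -1.8629e+00 -7.0000e-04] (2406, np.float64(0.991503469814548))
['scene', 'side'] cradle [ 5.3510e-01  1.8000e-02 -1.8629e+00  5.0000e-04] (5094, np.float64(1.1533138973012305))
scene 851 [ 5.3640e-01  1.7800e-02  6.0300e-02 -1.8642e+00  8.0000e-04] med 0.69
side 1079 [ 0.5342  0.0198  0.0583 -1.8648  0.0034] med 0.81
all 1928 [ 0.5354  0.019   0.0593 -1.8642  0.0023] med 1.07
scene0 294 [0.4178 0.0731 0.0122]
scene23 231 [0.418  0.0738 0.0125]
side0 128 [0.4174 0.0883 0.0065]
side23 79 [0.4101 0.0863 0.0091]
```

View pics/c23.png

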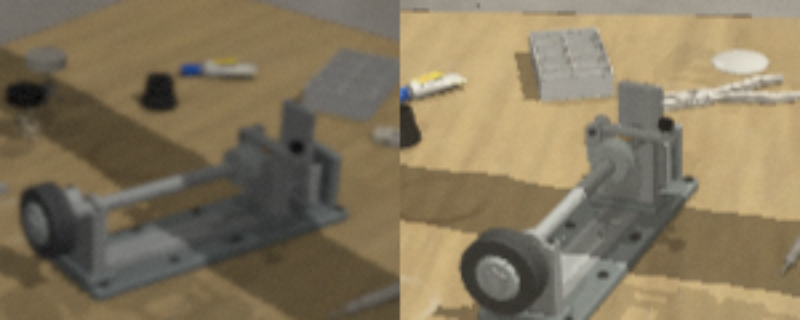

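View pics/wrist23.png

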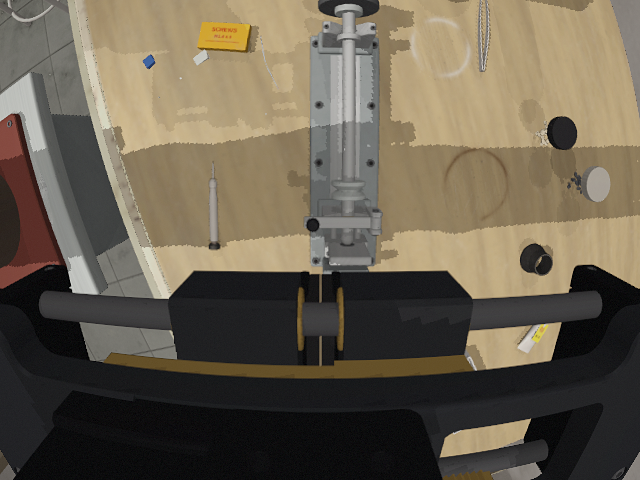

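The keeper lies shut over the tail: its knob is at (313,224) in the wrist view and the angle fit gives about 0. The spindle is home and the packet is in place, so I'm handing in.

```bash
python3 -c "
from rig import arm
print(arm.close_job())"
```

```text
the job is handed in; nothing more can be done
None
```

The job is handed in at about 24 s of robot time: the spindle is home in the cradle, the keeper is shut over its tail, and the packet was not touched.

**What I did:** I gripped the spindle at its balance point, lifted it level off the rest and carried it above the cradle. I pushed the tail back against the spring plate and lowered it so the collar went behind the head block. I let go only once it sat in both vees, and the spring then slid the collar against the block. Last, I swung the keeper over with the closed fingers and pressed it to its stop at about 12 N.

**What did not go smoothly:**
- **Lowering:** the tail stuck on the plate by friction, so the spindle tipped in the grip by up to about 0.13 rad, tail up. With it still gripped, I pressed it level with at most about 31 N at the wrist and turned it slightly off one side of the tail vee. It read level and in line before I released it.
- **Keeper:** there was a brief sideways load of about 15 N when the fingers first met the knob.

**Last checks:**
- **Spindle:** its origin is within about 1 mm of home in both fixed cameras, and level to 0.003 rad or better.
- **Keeper:** its angle fits -0.02 rad in all three cameras, which is shut within measuring error.
- **Packet:** the scene camera shows it within 1 mm of where it started. The side-camera colour check differed by 7 mm, which I put down to shadow changing the mask; I did not check that further.
- **Arm:** raised clear and touching nothing.

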